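# Jack up the front of a tube heater and hold it for a foot change

## Robot

A 6-joint arm with a two-finger parallel gripper is mounted at the origin on a cart in front of the work surface, level with it; the furniture and walls round the work are solid. World frame = base frame: x ahead of the robot, y to its left, z up, the work surface at z = 0. Lengths are in m, angles in rad, forces in N, time in s.
With the tool pointing down it reaches from about 0.35 to 0.975 m from the base axis. Payload 4.9 kg.
Tool frame: the origin (TCP) lies at the very end of the fingers, on their centre line; the grasp point (between the pads) lies 19 mm behind it; z points along the fingers, y is the direction in which the jaws open and shut (so a half turn about z gives the same grasp; the last joint's range is limited). The gripper opens to 85 mm and grips with 20 to 120 N. Pads are 22 mm wide; open, the fingers measure 114 mm over their backs; the gripper's body (76 mm by 85 mm) begins 54 mm behind the grasp point. The pads swing forward as they close: fully open they stand 13 mm farther back than shut.
Start: joints at [1.019, 0.053, 1.613, -0, 1.476, -0.119], TCP at [0.262, 0.567, 0.203] pointing down, gripper open.
Joint ranges: [-3.01, 3.01], [-1.01, 2.22], [0.06, 2.58], [-1.02, 4.17], [0.09, 2.62], [-3.14, 3.14]. Speed limits (rad/s): [2.57, 2.57, 3.14, 3.14, 3.14, 3.14].

## Interface

Orientations are given as a rotation vector (axis times angle).
In Python, from station import ctrl gives the robot as it stands.
- The arm moves only by the tool apply_moves, never from a script. Its argument "deltas" is a list of rows, each a list of 5 numbers: the shift along the tool's x, y, z in m, then the turn about the tool's z in rad, then the gripper's target within -1 to 1 (fully open at 1, half-way at 0, shut at -1). A call has exactly 8 rows; each row shifts and turns the pose as measured when the row begins, along the tool's axes as they then stand; what a row does not reach is not made up. A row lasts 1/8 s, in which the tool goes at most 62.5 mm and 10.7 degrees, less where a joint would pass 70% of its speed; a pose out of reach is approached as far as the arm can. A call with a gripper value outside its range is refused whole. The fingers move at their own pace and stop on an object; "grip_force" is the grip in N (left out, the last holds). Time passes only in rows, so rows that do not move let the fingers close, or fill a call up. It gives the time, the measured TCP pose, the force and the opening at its end, in the units of the state.
- ctrl.get_obs(): the state, without advancing time (a new reading comes with each control period).
- ctrl.get_image(name): name is "scene" or "side" or "wrist"; returns a dict with "img" (384x512x3 uint8, red, green, blue), "range_z" (384x512 float32, m along the optical axis (not along the pixel's ray), 0 where there is no reading), "mtx" (3x3 intrinsics, pixels), "k1" (the pictures are not rectified: a ray, as slopes to the right and down, at radius r is drawn at 1 + k1 r^2 times it, then the intrinsics apply), "eye" and "attitude" of the camera in the world; the wrist camera has in their place "mount" (4x4, takes a point from camera to tool coordinates, whose origin is the TCP and whose axes are the flange's). Camera axes: x right, y down, z forward; pixel columns grow to the right and rows downward; lengths in m; the calibration is good to about 2 mm. A picture is of the moment at which its call begins: read the wrist's pose just before it.
- ctrl.finish_job(): hands the job in, once; it reports no verdict.
Trained networks look in a picture, given as the dict that the camera call returned (one of the last four; its "shot" number tells which), for a name from the list of things; names that differ only in an ending like _2 or _b are one class to them, and where a whole thing is asked for, a point or a joint stands for the part that bears it (a point fixed in the world has none). Each returns a list of dicts, best first, with "confidence" (0 to 1); they miss things now and then, are a little off and sometimes report something else, mostly with a low value. They report only what shows in the picture. A call takes as long as a camera call.
- ctrl.search_frame(picture, target): "extent" ([left, top, width, height] in pixels, round what is visible of it).
- ctrl.spot_point(picture, target): "uv" ([column, row] in pixels: a listed point, or the origin of a listed thing).
The state is a dict: "t": time; "q": joint angles; "dq": joint speeds; "effort": joint torques, N m; "tool_pos": TCP position; "tool_rot": TCP orientation; "contact_force": force on the tool from outside, world axes, zero at the start; "wrist_torque": the same for the moment, N m; "opening": finger opening in m.
Only numpy, scipy, OpenCV 4.12 (cv2) and the standard library are available. Lean on these libraries where they do the work, as an engineer would, in place of code of your own. Each camera call takes 0.05 s, during which the arm holds its last target.

## Task

The front feet of the tube heater are to be swapped: set the lever jack in front of it so that its saddle cup stands centred under the stud of the heater's marked lift bracket, with the jack flat on the table. Pump the handle down for a trial lift that takes both front feet off the table, let the handle come right up again so that the heater stands on its feet, then push the handle fully down once more. Finish while still holding the handle down, the heater's front raised on the jack alone, the heater not shoved out of its place and the other things on the table left alone.

Things in the scene. Friction and masses are not known exactly. Their poses are not given: they have to be found in the camera images.
- heater: dry-block tube heater, white, about 7 kg, loose on four rubber feet; its front (control panel, lift bracket) looks along its -x. Origin: on the table straight under the lift stud. Housing x = +32 (front face) to +232 mm, y = +-120, 18 to 128 mm high; front feet at x = +54, rear feet at x = +217, y = +-95. It tilts back on its rear feet when jacked at the bracket.
- lift_stud (a point): centre of the lower end of the round steel stud, 14 mm across, 6 mm long, that points down under the lift bracket, 62 mm above the table; at the heater's x = 0, y = 0. The bracket is a plain steel angle in the middle of the front, below a black arrowhead; its shelf is 44 mm wide, 68 to 74 mm high and reaches 48 mm out from the front face.
- front_foot_left (a point): underside centre of the heater's front foot at its y = +95 mm; height 0 while it stands on the table
- front_foot_right (a point): underside centre of the heater's front foot at its y = -95 mm; height 0 while it stands on the table
- jack: loose grey lever jack, 0.95 kg. Origin: underside of its base; +x points from pedal end to saddle end. Base plate 240 x 72 x 8 mm, x = -125 to +115 mm. Saddle on a ram at x = +85, y = 0. Two upright cheek plates, 49 mm wide over both, x = 0 to 56, up to 68 mm high, carry the handle's pivot (x = 43, 56 mm high); its weight lies near them. It may be carried or slid.
- jack_cheeks (a point): midway between the two cheek plates of the jack, 50 mm above the table, at jack x = +28, y = 0: where to grip it, closing along the jack's y. The handle rises to the rear between the cheeks: its top is about 66 mm high here, 78 mm at jack x = -10, 90 mm at x = -50.
- saddle (a point): centre of the rim of the saddle, a round steel cup 40 mm outside, 28 mm inside, 4 mm deep, on top of the ram at jack x = +85, y = 0. The rim is 56 mm above the table with the handle up, 6 mm below the stud, and rises straight up by 42 mm per radian of handle (22 mm at full stroke).
- pedal (a point): middle of the top of the flat rubber pedal, 36 x 52 mm, at the rear end of the straight handle: 142 mm from the pivot along the handle and 12 mm above its centre line. Handle up: at jack x = -89, 110 mm above the table, sloping 0.30 rad up to the rear; fully down: at x = -98, 37 mm high.
- jack_handle (a joint): handle angle, 0 = fully up (sprung: it comes back up by itself, nothing latches it), 0.52 rad = fully down on its stop. Pressing takes 2 to 4 N at the pedal unloaded, 10 to 16 N with the heater on the saddle; the saddle meets the stud at about 0.24 rad and the front feet are about 8 mm up at full stroke.
- new_foot_1: new rubber foot, 25 mm across, 29 mm high with its screw, standing on the table; leave alone
- new_foot_2: second new rubber foot, the same; leave alone
- specimen_cup_1: specimen cup with orange lid, 55 x 72 mm; leave alone
- specimen_cup_2: specimen cup with white lid, 55 x 72 mm; leave alone
- dropper_bottle: brown dropper bottle, 33 x 106 mm; leave alone
- bench_timer: flat bench timer, 64 x 62 x 22 mm; leave alone
- rotor_key: T-handled key 114 mm long, lying; leave alone
- marker_black: dark marker pen 138 mm long, lying; leave alone

How it is judged:
By the outcome, as a careful person would: the job done as asked, in the order asked, and still so for the second after the job is handed in, while the arm keeps its last pose, push and grip.
It also fails if it takes over 58 s, if anything falls off the work surface, if the arm or the gripper's body presses on something with over 40 N, if the wrist force passes 120 N, or if a joint passes its speed limit or range.

## Working session

There is one attempt and no reset: what is moved stays moved. The work goes in short steps, Python scripts to look and compute and a tool call to move; the robot and the scene stay as the last step left them, time stands still between calls to the robot, and variables do not carry over. Pictures are saved under pics/ and viewed, and the job is handed in when it is done.

Besides the shell and the picture viewer there is one more tool, called by a JSON object that holds its "name" and its "arguments", one argument or row to a line. apply_moves: Moves the arm, as the interface text tells. Its arguments: {"type":"object","properties":{"deltas":{"type":"array"},"grip_force":{"type":"number"}},"required":["deltas"]}

```bash
ls; mkdir -p pics
cat > h.py <<'E'
import numpy as np, cv2
from scipy.spatial.transform import Rotation as R
from station import ctrl
def pose():
    o=ctrl.get_obs(); T=np.eye(4); T[:3,3]=o['tool_pos']; T[:3,:3]=R.from_rotvec(o['tool_rot']).as_matrix(); return T
def snap(name,fn=None):
    T=pose(); p=ctrl.get_image(name)
    if 'mount' in p: C=T@np.array(p['mount'])
    else:
        C=np.eye(4); C[:3,3]=p['eye']; a=np.array(p['attitude']); C[:3,:3]=a if a.shape==(3,3) else R.from_rotvec(a).as_matrix()
    p['C']=C
    if fn: cv2.imwrite('pics/'+fn,p['img'][:,:,::-1])
    return p
def ray(p,uv):
    m=np.array(p['mtx']); d=np.array([(uv[0]-m[0,2])/m[0,0],(uv[1]-m[1,2])/m[1,1]]); s=d.copy()
    for _ in range(30): s=d/(1+p['k1']*(s@s))
    return np.array([s[0],s[1],1.])
def atz(p,uv,z):
    r=p['C'][:3,:3]@ray(p,uv); e=p['C'][:3,3]; return e+r*(z-e[2])/r[2]
def dep(p,uv):
    u,v=int(round(uv[0])),int(round(uv[1])); d=p['range_z'][v,u]
    return p['C'][:3,3]+p['C'][:3,:3]@(ray(p,uv)*d)
def proj(p,X):
    c=np.linalg.inv(p['C'])@np.append(X,1); s=c[:2]/c[2]; s=s*(1+p['k1']*(s@s)); m=np.array(p['mtx']); return [m[0,0]*s[0]+m[0,2],m[1,1]*s[1]+m[1,2]]
def cloud(p):
    m=np.array(p['mtx']); H,W=p['range_z'].shape; v,u=np.mgrid[:H,:W]
    d=np.stack([(u-m[0,2])/m[0,0],(v-m[1,2])/m[1,1]],-1); s=d.copy()
    for _ in range(20): s=d/(1+p['k1']*(s**2).sum(-1,keepdims=True))
    P=np.concatenate([s,np.ones((H,W,1))],-1)*p['range_z'][...,None]
    return P@p['C'][:3,:3].T+p['C'][:3,3]
E
python3 - <<'E'
from h import *
np.set_printoptions(precision=4,suppress=True)
print(ctrl.get_obs())
for n in ['scene','side','wrist']:
    p=snap(n,n+'0.png'); print(n,p['C'],p['k1'],p['mtx'])
    zs={'lift_stud':.062,'front_foot_left':0,'front_foot_right':0,'jack':0,'jack_cheeks':.05,'saddle':.056,'pedal':.11,'heater':0}
    for k in zs:
        for r in ctrl.spot_point(p,k)[:2]: print(n,k,np.round(r['uv'],1),round(r['confidence'],2),atz(p,r['uv'],zs[k]),dep(p,r['uv']))
    for k in ['new_foot_1','specimen_cup_1','specimen_cup_2','dropper_bottle','bench_timer','rotor_key','marker_black'] if n!='wrist' else []:
        for r in ctrl.spot_point(p,k)[:2]: print(n,k,np.round(r['uv'],1),round(r['confidence'],2),atz(p,r['uv'],0)[:2])
E
```

```text
pics
{'t': 0.0, 'q': array([ 1.019 ,  0.0534,  1.6143,  0.    ,  1.476 , -0.119 ]), 'dq': array([-0.0001, -0.0004, -0.    , -0.0005, -0.0006,  0.0002]), 'effort': array([  0.0024, -39.365 , -37.0192,   0.0001,   0.0068,   0.    ]), 'tool_pos': array([0.2618, 0.5668, 0.2021]), 'tool_rot': array([-0.6744, -3.0677,  0.003 ]), 'contact_force': array([-0.6286, -0.4361, -0.064 ]), 'wrist_torque': array([ 0.0515, -0.0509,  0.0171]), 'opening': 0.08540556131003493}
scene [[ 0.4778 -0.5264  0.7033 -0.1579]
 [-0.8785 -0.2912  0.3788 -0.2954]
 [ 0.0054 -0.7989 -0.6015  0.7005]
 [ 0.      0.      0.      1.    ]] -0.05679749287183109 [[378.9563   0.     253.3679]
 [  0.     378.9563 194.969 ]
 [  0.       0.       1.    ]]
scene lift_stud [258.8 179.4] 0.94 [0.664  0.1293 0.062 ] [0.6511 0.1227 0.072 ]
scene lift_stud [375.5 261.9] 0.35 [ 0.5004 -0.2595  0.062 ] [ 0.564  -0.256   0.0002]
scene front_foot_left [237.3 178.2] 0.72 [0.7158 0.2352 0.    ] [0.7009 0.2262 0.012 ]
scene front_foot_left [337.5 267.6] 0.19 [ 0.5003 -0.1776  0.    ] [ 0.501  -0.1775 -0.0007]
scene front_foot_right [291.5 1
[... 2851 characters left out ...]
67]
side specimen_cup_1 [326.7 293.6] 0.68 [ 0.6212 -0.2049]
side specimen_cup_1 [335.3 276.8] 0.61 [ 0.6686 -0.169 ]
side specimen_cup_2 [326.7 293.6] 0.68 [ 0.6212 -0.2049]
side specimen_cup_2 [335.3 276.8] 0.61 [ 0.6686 -0.169 ]
side bench_timer [253.  138.6] 0.58 [0.683  0.4243]
side rotor_key [315.8 319.2] 0.73 [ 0.5582 -0.2595]
side rotor_key [314.7 222.2] 0.38 [0.706  0.0213]
side marker_black [229.6 315. ] 0.46 [ 0.3569 -0.1539]
wrist [[ 0.4194  0.8738  0.2462  0.1986]
 [ 0.9078 -0.4036 -0.1139  0.5962]
 [-0.0002  0.2713 -0.9625  0.3736]
 [ 0.      0.      0.      1.    ]] 0.0038900919283484875 [[328.9569   0.     256.3314]
 [  0.     328.9569 189.4264]
 [  0.       0.       1.    ]]
```

Run:
```python
import cv2
a=cv2.imread('pics/scene0.png');b=cv2.imread('pics/side0.png')
cv2.imwrite('pics/scene0z.png',cv2.resize(a[120:330,130:410],(800,600),interpolation=cv2.INTER_CUBIC))
cv2.imwrite('pics/side0z.png',cv2.resize(b[90:330,150:470],(800,600),interpolation=cv2.INTER_CUBIC))
```

```text
(no output)
```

View pics/scene0z.png

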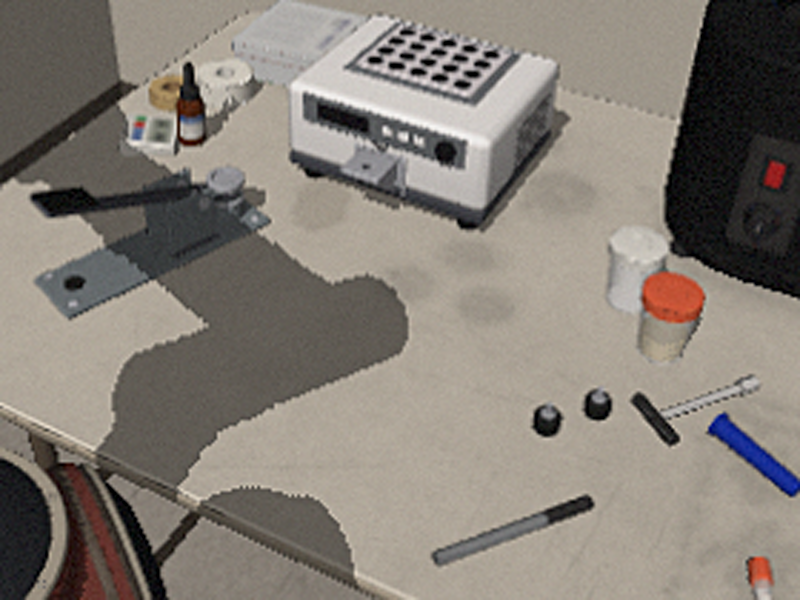

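View pics/side0z.png

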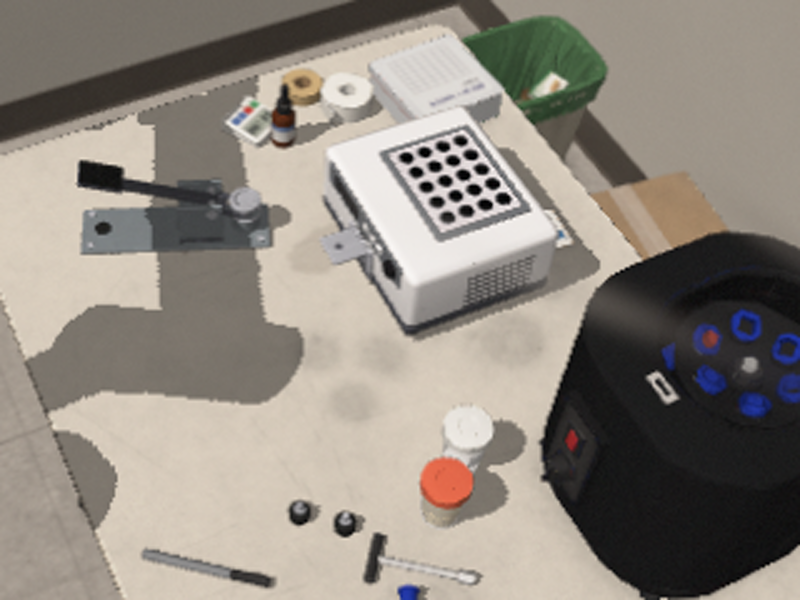

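View pics/wrist0.png

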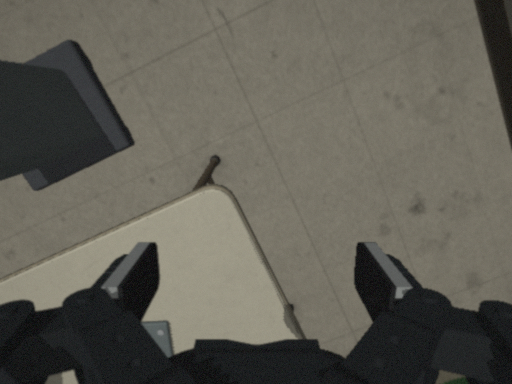

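Run:
```python
from h import *
np.set_printoptions(precision=4,suppress=True)
for n in ['scene','side']:
    p=snap(n); P=cloud(p).reshape(-1,3); ok=p['range_z'].ravel()>0
    def sel(x0,x1,y0,y1,z0,z1): 
        m=ok&(P[:,0]>x0)&(P[:,0]<x1)&(P[:,1]>y0)&(P[:,1]<y1)&(P[:,2]>z0)&(P[:,2]<z1); return P[m]
    b=sel(.36,.65,.18,.40,.004,.013)
    r=cv2.minAreaRect(b[:,:2].astype(np.float32)); print(n,'base',len(b),r, cv2.boxPoints(r))
    t=sel(.6,1.0,-.1,.4,.120,.135)
    r=cv2.minAreaRect(t[:,:2].astype(np.float32)); print(n,'top',len(t),r, cv2.boxPoints(r),np.median(t[:,2]))
    t=sel(.6,.75,.0,.25,.064,.080)
    print('shelf',len(t),t.mean(0), cv2.minAreaRect(t[:,:2].astype(np.float32)))
    t=sel(.36,.60,.2,.42,.095,.12)
    print('pedal',len(t),t.mean(0), cv2.minAreaRect(t[:,:2].astype(np.float32)))
T=pose();print(T); print(snap('wrist')['mount'])
```

```text
scene base 1024 ((0.5103089213371277, 0.2919943034648895), (0.21062761545181274, 0.27593597769737244), 89.41979217529297) [[0.3713 0.1881]
 [0.6472 0.1853]
 [0.6493 0.3959]
 [0.3734 0.3987]]
scene top 2255 ((0.7811719179153442, 0.12234750390052795), (0.2334444671869278, 0.19693124294281006), 88.53096008300781) [[0.6797 0.0082]
 [0.8766 0.0031]
 [0.8826 0.2365]
 [0.6857 0.2416]] 0.12426000562782391
shelf 476 [0.6796 0.1139 0.0731] ((0.6798021197319031, 0.11682233214378357), (0.08469721674919128, 0.24353693425655365), 11.911722183227539)
pedal 180 [0.4219 0.3194 0.1096] ((0.42556050419807434, 0.324470579624176), (0.03972687944769859, 0.05471073463559151), 69.25586700439453)
side base 786 ((0.5119521617889404, 0.29580044746398926), (0.21314869821071625, 0.262190580368042), 87.18994140625) [[0.3758 0.1958]
 [0.6377 0.1829]
 [0.6481 0.3958]
 [0.3862 0.4087]]
side top 3272 ((0.7816033363342285, 0.11919605731964111), (0.23676353693008423, 0.20039145648479462), 88.58621215820312) [[ 0.6785  0.0033]
 [ 0.8788 -0.0016]
 [ 0.8847  0.2351]
 [ 0.6844  0.24  ]] 0.12480459020695056
shelf 366 [0.6793 0.0992 0.072 ] ((0.6792132258415222, 0.10743807256221771), (0.08458063006401062, 0.2392040640115738), 14.25297737121582)
pedal 195 [0.4257 0.3175 0.1074] ((0.42673495411872864, 0.3190205693244934), (0.0427292138338089, 0.054323483258485794), 69.34786987304688)
[[-0.9078  0.4194 -0.      0.2621]
 [ 0.4194  0.9078 -0.      0.5674]
 [ 0.     -0.     -1.      0.2033]
 [ 0.      0.      0.      1.    ]]
[[ 0.     -0.9625 -0.2713  0.0698]
 [ 1.      0.0001 -0.0002 -0.0005]
 [ 0.0002 -0.2713  0.9625 -0.1703]
 [ 0.      0.      0.      1.    ]]
```

{"name": "apply_moves", "arguments": {
  "deltas": [
    [-0.037,-0.02,-0.015,-0.01,1],
    [-0.037,-0.02,-0.015,-0.01,1],
    [-0.037,-0.02,-0.015,-0.01,1],
    [-0.037,-0.02,-0.015,-0.01,1],
    [-0.037,-0.02,-0.015,-0.01,1],
    [-0.037,-0.02,-0.01,-0.01,1],
    [-0.037,-0.02,-0.005,-0.01,1],
    [-0.037,-0.02,0,0,1]
  ]
}}

```text
t: 3.2
tool_pos: [0.4782, 0.2997, 0.2969]
tool_rot: [0.553, 3.09, 0.001]
contact_force: [-0.2, -0.3, 0.5]
opening: 0.0853
```

```bash
cat > look.py <<'E'
from h import *
import sys
np.set_printoptions(precision=4,suppress=True)
T=pose();print(T[:3,3],np.degrees(np.arctan2(T[1,0],T[0,0])))
p=snap('wrist',sys.argv[1])
zs={'lift_stud':.074,'front_foot_left':0,'front_foot_right':0,'jack':0,'jack_cheeks':.05,'saddle':.056,'pedal':.11,'heater':0}
for k in zs:
    for r in ctrl.spot_point(p,k)[:2]:
        try: print(k,np.round(r['uv'],1),round(r['confidence'],2),atz(p,r['uv'],zs[k]),dep(p,r['uv']))
        except Exception as e: print(k,r,e)
E
python3 look.py wrist1.png
```

```text
[0.4782 0.2997 0.2969] 159.70161199802988
lift_stud [375.9 237.6] 0.64 [0.6319 0.4079 0.074 ] [0.6631 0.4199 0.0181]
lift_stud [185.  310.6] 0.62 [0.6467 0.1318 0.074 ] [0.6475 0.1311 0.0726]
front_foot_left [261.3 297.4] 0.7 [0.7111 0.2221 0.    ] [0.6912 0.2288 0.0312]
front_foot_right [152.  324.3] 0.63 [0.696  0.0334 0.    ] [0.6948 0.0346 0.0019]
jack [260.4 167.8] 0.74 [0.5084 0.2947 0.    ] [0.492  0.2996 0.0799]
jack_cheeks [257.1 197.5] 0.73 [0.5344 0.2798 0.05  ] [0.5296 0.2815 0.0663]
saddle [258.2 238.3] 0.58 [0.5875 0.2618 0.056 ] [0.5895 0.2611 0.0513]
pedal [259.8 112.4] 0.62 [0.4294 0.3214 0.11  ] [0.4294 0.3214 0.1096]
```

View pics/wrist1.png

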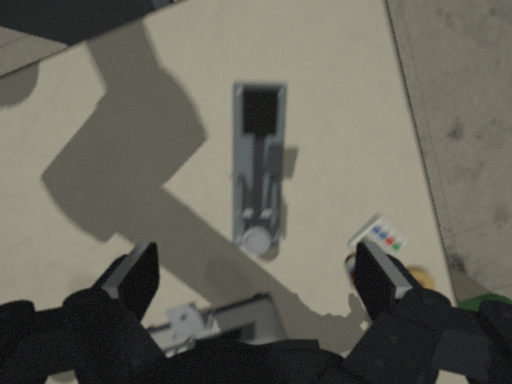

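{"name": "apply_moves", "arguments": {
  "deltas": [
    [-0.015,0,0.02,0,1],
    [-0.015,0,0.04,0,1],
    [-0.015,0,0.04,0,1],
    [-0.015,0,0.04,0,1],
    [0,0.001,0.03,0,1],
    [0,0.001,0.02,0,1],
    [0,0,0.01,0,1],
    [0,0,0,0,1]
  ]
}}

```text
t: 4.65
tool_pos: [0.5342, 0.2809, 0.0792]
tool_rot: [-0.544, -3.089, 0.008]
contact_force: [0.2, 0.4, -0.3]
opening: 0.0853
```

```bash
python3 look.py wrist2.png
python3 - <<'E'
from h import *
for n in ['scene','side']:
    p=snap(n); i=p['img'][90:260,150:377] if n=='side' else p['img'][90:260,130:357]
    cv2.imwrite('pics/%s2.png'%n,cv2.resize(i,(800,600),interpolation=cv2.INTER_CUBIC)[:,:,::-1])
E
```

```text
[0.5342 0.2809 0.0792] 160.0245140706763
jack [260.3 157.5] 0.66 [0.5113 0.2915 0.    ] [0.498  0.2958 0.0795]
jack_cheeks [257.  210.9] 0.77 [0.5348 0.2805 0.05  ] [0.5288 0.2828 0.0683]
saddle [253.8 293.5] 0.72 [0.5871 0.2593 0.056 ] [0.5895 0.2583 0.052 ]
```

View pics/wrist2.png

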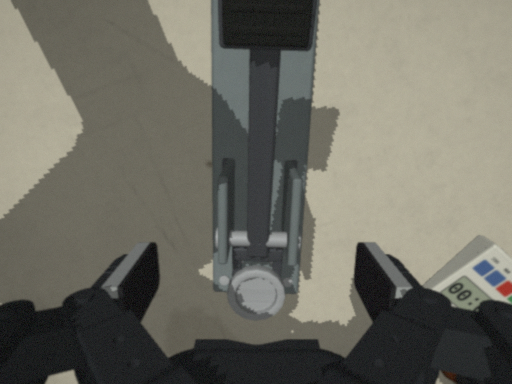

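View pics/side2.png

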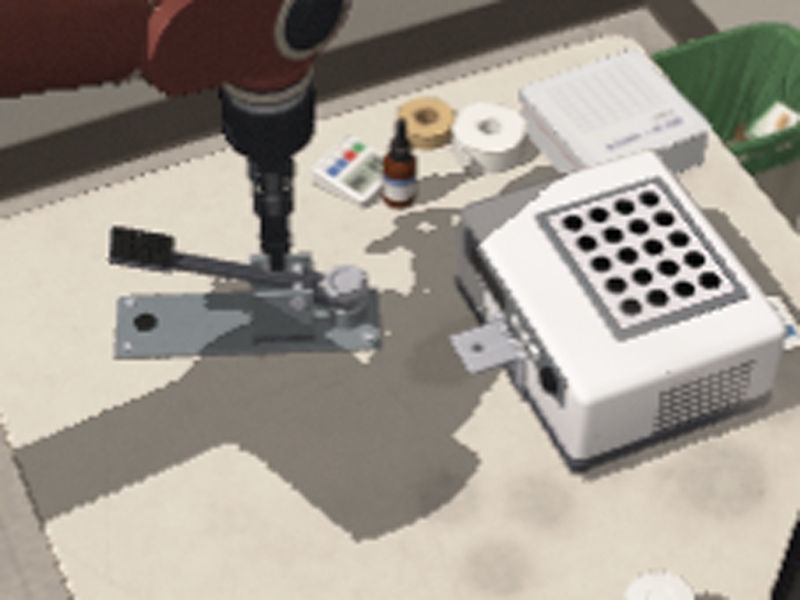

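{"name": "apply_moves", "arguments": {
  "deltas": [
    [0,0,0.02,0.008,1],
    [0,0,0.015,0.008,1],
    [0,0,0.01,0,1],
    [0,0,0.005,0,1],
    [0,0,0,0,-0.3],
    [0,0,0,0,-0.3],
    [0,0,0,0,-1],
    [0,0,0,0,-1]
  ],
  "grip_force": 60
}}

```text
t: 6.2
tool_pos: [0.5346, 0.2814, 0.0269]
tool_rot: [-0.571, -3.086, 0.005]
contact_force: [0.9, 0.6, -2.6]
opening: 0.047
```

{"name": "apply_moves", "arguments": {
  "deltas": [
    [0,0,0,0,-1],
    [0,0,0,0,-1],
    [0,0,0,0,-1],
    [0,0,0,0,-1],
    [0,0,-0.005,0,-1],
    [0,0,-0.005,0,-1],
    [0,0,-0.005,0,-1],
    [0,0,-0.005,0,-1]
  ]
}}

```text
t: 7.2
tool_pos: [0.5299, 0.279, 0.0422]
tool_rot: [-0.569, -3.078, 0.016]
contact_force: [-0.1, -1.2, -8.1]
opening: 0.047
```

```bash
python3 look.py wrist3.png
python3 - <<'E'
from h import *
for n in ['scene','side']:
    p=snap(n); i=p['img'][90:260,150:377] if n=='side' else p['img'][90:260,130:357]
    cv2.imwrite('pics/%s3.png'%n,cv2.resize(i,(800,600),interpolation=cv2.INTER_CUBIC)[:,:,::-1])
E
```

```text
[0.5299 0.279  0.0422] 159.0558391159288
jack [258.6 170.7] 0.92 [0.5085 0.2878 0.    ] [0.49   0.2954 0.0946]
jack_cheeks [253.6 250.7] 0.91 [0.5391 0.2735 0.05  ] [0.5239 0.2801 0.0843]
saddle [255.3 352.4] 0.9 [0.5959 0.2528 0.056 ] [0.5201 0.2834 0.1482]
```

View pics/wrist3.png

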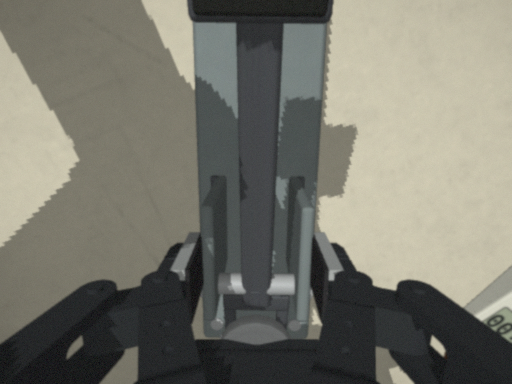

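View pics/side3.png

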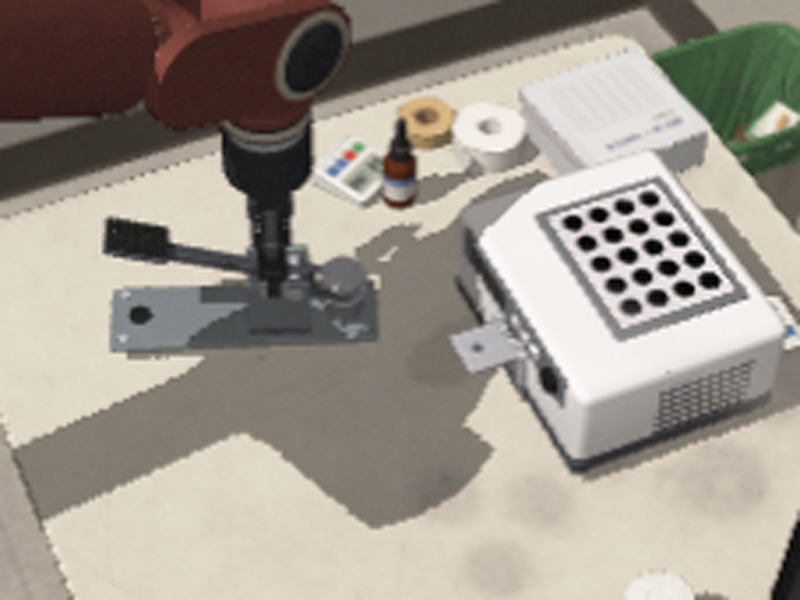

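View pics/scene3.png

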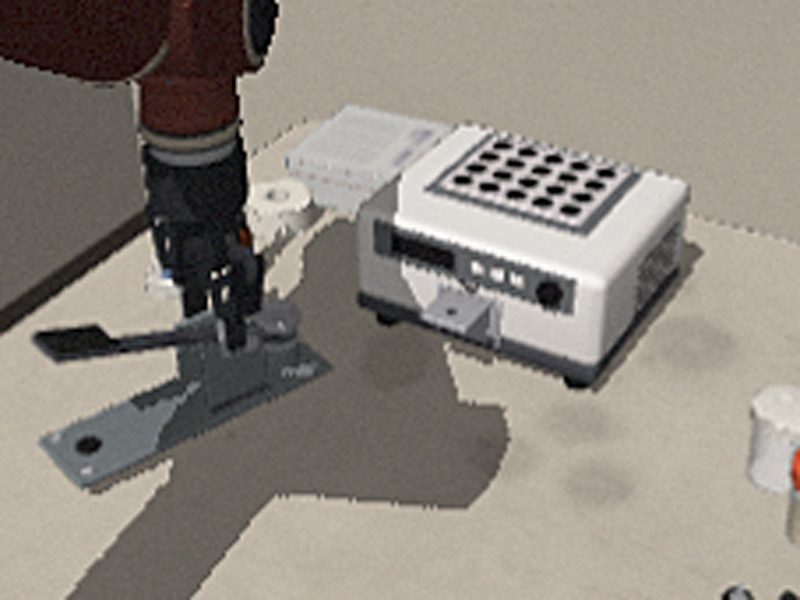

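{"name": "apply_moves", "arguments": {
  "deltas": [
    [0,-0.015,0,-0.04,-1],
    [0,-0.02,0,-0.045,-1],
    [0,-0.02,0,-0.045,-1],
    [0,-0.02,0,-0.045,-1],
    [0,-0.02,0,-0.045,-1],
    [0,-0.02,0,-0.045,-1],
    [0,-0.02,0,-0.045,-1],
    [0,-0.015,0,-0.03,-1]
  ]
}}

```text
t: 8.75
tool_pos: [0.4993, 0.1303, 0.0446]
tool_rot: [-0.019, -3.132, 0.01]
contact_force: [-0.0, 0.2, -9.2]
opening: 0.0472
```

```bash
cat > look2.py <<'E'
from h import *
import sys
np.set_printoptions(precision=4,suppress=True)
o=ctrl.get_obs();T=pose();print(T,np.degrees(np.arctan2(T[1,0],T[0,0])),o['contact_force'])
for n in ['scene','side']:
    p=snap(n); x,y=(150,90) if n=='side' else (130,90); i=p['img'][y:y+170,x:x+227]
    cv2.imwrite('pics/%s%s.png'%(n,sys.argv[1]),cv2.resize(i,(800,600),interpolation=cv2.INTER_CUBIC)[:,:,::-1])
    for k in ['lift_stud','saddle','pedal','jack_cheeks','front_foot_left','front_foot_right','jack']:
        for r in ctrl.spot_point(p,k)[:2]: print(n,k,np.round(r['uv'],1),(np.array(r['uv'])-[x,y])*800/227,round(r['confidence'],2),atz(p,r['uv'],{'lift_stud':.062,'saddle':.056,'pedal':.11,'jack_cheeks':.05}.get(k,0)),dep(p,r['uv']))
E
python3 look2.py 4
```

```text
[[-0.9999  0.0119 -0.0097  0.4993]
 [ 0.012   0.9999 -0.0062  0.1303]
 [ 0.0096 -0.0063 -0.9999  0.0446]
 [ 0.      0.      0.      1.    ]] 179.3132231076936 [-0.0165  0.2209 -9.1668]
scene lift_stud [262.8 180.8] [468.0176 320.    ] 0.87 [0.6633 0.1156 0.062 ] [0.6477 0.1078 0.0741]
scene pedal [310.5 305.3] [636.1233 758.7665] 0.71 [ 0.2819 -0.182   0.11  ] [ 0.3562 -0.1628  0.0103]
scene pedal [200.5 216.4] [248.4581 445.4626] 0.7 [0.3956 0.147  0.11  ] [0.3782 0.1331 0.1285]
scene jack_cheeks [230.7 207.6] [354.8899 414.4493] 0.84 [0.5224 0.1411 0.05  ] [0.547  0.1569 0.0266]
scene front_foot_left [237.6 180.1] [379.207 317.533] 0.73 [0.7069 0.2288 0.    ] [0.4905 0.0976 0.1753]
scene front_foot_right [290.9 197.5] [567.0485 378.8546] 0.69 [0.7054 0.0395 0.    ] [0.6965 0.0361 0.0072]
scene jack [225.  231.4] [334.8018 498.326 ] 0.86 [0.4788 0.1346 0.    ] [0.4568 0.1197 0.0243]
side lift_stud [282.6 191.3] [467.3128 357.0044] 0.9 [0.6463 0.1242 0.062 ] [0.6417 0.1159 0.0733]
side saddle [253.6 197.9] [365.1101 380.2643] 0.42 [0.5589 0.1412 0.056 ] [0.5544 0.131  0.0698]
side saddle [324.1 295.7] [613.5683 724.9339] 0.39 [ 0.5918 -0.231   0.056 ] [ 0.6    -0.2213  0.0327]
side pedal [196.6 201.7] [164.2291 393.6564] 0.68 [0.3894 0.1548 0.11  ] [0.3867 0.1434 0.1244]
side jack_cheeks [237.4 205. ] [308.0176 405.2863] 0.62 [0.5063 0.1407 0.05  ] [0.4913 0.101  0.1038]
side front_foot_left [287.  176.9] [482.8194 306.2555] 0.93 [0.7111 0.218  0.    ] [0.687  0.1756 0.0549]
side front_foot_right [312.8 224.2] [573.7445 472.9515] 0.7 [0.6972 0.0171 0.    ] [0.6968 0.0164 0.0012]
side front_foot_right [286.8 174.6] [482.1145 298.1498] 0.2 [0.7149 0.2271 0.    ] [0.6892 0.1817 0.0583]
side jack [229.9 217.4] [281.5859 448.9868] 0.87 [0.4811 0.1431 0.    ] [0.4754 0.1268 0.023 ]
```

View pics/side4.png

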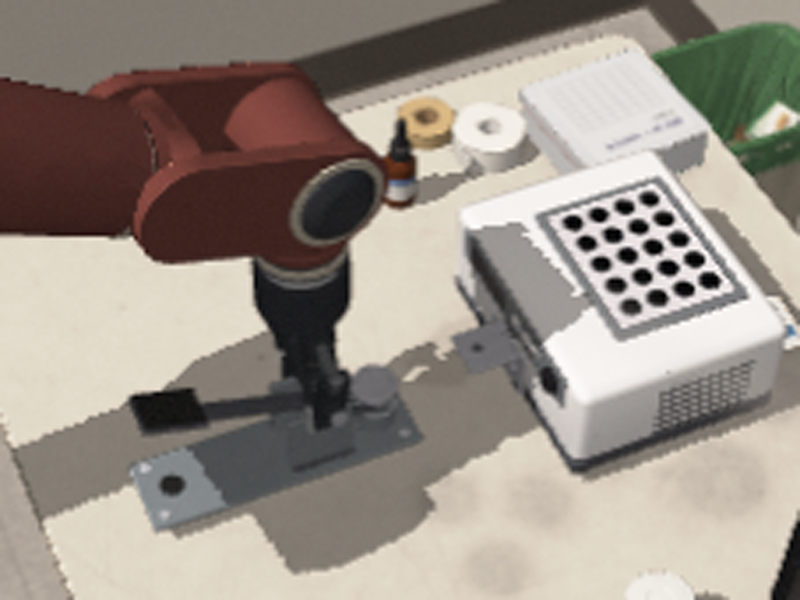

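View pics/scene4.png

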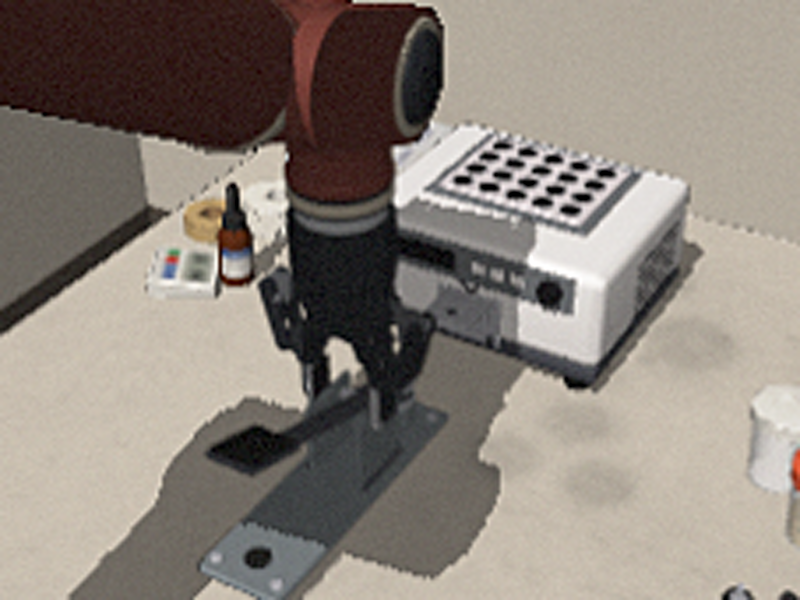

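Run:
```python
from h import *
np.set_printoptions(precision=4,suppress=True)
for n,uv in [('scene',(258.5,178.0)),('side',(285.4,188.2))]:
    p=snap(n); print(n,'hole',atz(p,uv,.074))
    P=cloud(p).reshape(-1,3)
    t=P[(P[:,0]>.615)&(P[:,0]<.678)&(P[:,1]>.08)&(P[:,1]<.17)&(P[:,2]>.069)&(P[:,2]<.079)]
    if len(t): print('shelf',len(t),t.min(0),t.max(0),np.median(t,0),cv2.minAreaRect(t[:,:2].astype(np.float32)))
    b=P[(P[:,0]>.36)&(P[:,0]<.63)&(P[:,1]>.07)&(P[:,1]<.19)&(P[:,2]>.013)&(P[:,2]<.030)]
    print('base',len(b),cv2.minAreaRect(b[:,:2].astype(np.float32)))
    A=np.c_[b[:,:2],np.ones(len(b))]; 
    w=np.ones(len(b),bool)
    for _ in range(5):
        c=np.linalg.lstsq(A[w],b[w,2],rcond=None)[0]; w=abs(A@c-b[:,2])<.003
    print('plane',c,w.sum()); bb=b[w]; r=cv2.minAreaRect(bb[:,:2].astype(np.float32)); print(r)
    f=P[(P[:,0]>.66)&(P[:,0]<.72)&(P[:,1]>.02)&(P[:,1]<.22)&(P[:,2]>.09)&(P[:,2]<.115)]
    c=np.polyfit(f[:,1],f[:,0],1)
    for _ in range(4):
        w=abs(np.polyval(c,f[:,1])-f[:,0])<.004; c=np.polyfit(f[w,1],f[w,0],1)
    print('front face x=',c,'at y=.124:',np.polyval(c,.124),w.sum())
    s=P[(P[:,0]>.53)&(P[:,0]<.60)&(P[:,1]>.09)&(P[:,1]<.16)&(P[:,2]>.055)&(P[:,2]<.085)]
    print('saddle',len(s),np.median(s,0),s.min(0),s.max(0))
```

```text
scene hole [0.6545 0.1255 0.074 ]
shelf 127 [0.6357 0.1057 0.069 ] [0.6776 0.1516 0.0788] [0.6563 0.1235 0.0746] ((0.6566123962402344, 0.1286294162273407), (0.041925400495529175, 0.0459611676633358), 0.034503109753131866)
base 1230 ((0.4749443531036377, 0.13165567815303802), (0.07386771589517593, 0.23023249208927155), 88.3827896118164)
plane [0.0055 0.0003 0.0236] 1144
((0.47494834661483765, 0.13166263699531555), (0.07337120920419693, 0.22996757924556732), 88.73954772949219)
front face x= [0.0093 0.6837] at y=.124: 0.6848935987031747 346
saddle 24 [0.5506 0.1137 0.0653] [0.5311 0.1105 0.0556] [0.5648 0.1507 0.0805]
side hole [0.6543 0.1227 0.074 ]
shelf 143 [0.6376 0.0998 0.0691] [0.6775 0.1466 0.0782] [0.6569 0.1217 0.0729] ((0.6575480699539185, 0.12321233749389648), (0.046526744961738586, 0.039712220430374146), 89.18810272216797)
base 1106 ((0.4754132330417633, 0.12648549675941467), (0.07738246768712997, 0.23112647235393524), 88.73758697509766)
plane [0.0083 0.0055 0.019 ] 810
((0.4745802879333496, 0.12365598976612091), (0.07472435384988785, 0.22935821115970612), 86.77998352050781)
front face x= [0.0273 0.6818] at y=.124: 0.6851887775358304 190
saddle 151 [0.5577 0.1209 0.0686] [0.5308 0.1032 0.0556] [0.58   0.1431 0.0806]
```

Run:
```python
from h import *
np.set_printoptions(precision=4,suppress=True)
for n in ['scene','side']:
    p=snap(n); 
    P=cloud(p).reshape(-1,3)
    b=P[(P[:,0]>.32)&(P[:,0]<.64)&(P[:,1]>.07)&(P[:,1]<.19)&(P[:,2]>.014)&(P[:,2]<.033)]
    r=cv2.minAreaRect(b[:,:2].astype(np.float32)); print(n,r,cv2.boxPoints(r))
    for x in np.arange(.35,.61,.02):
        s=b[abs(b[:,0]-x)<.01]
        if len(s): print(round(x,2),len(s),s[:,1].min(),s[:,1].max(),np.median(s[:,2]))
    for x0,x1 in [(.34,.39),(.56,.62)]:
        s=b[(b[:,0]>x0)&(b[:,0]<x1)]; print(s[:,0].min(),s[:,0].max())
    # undisturbed: project saddle ring & base outline overlay
    i=cv2.resize(p['img'],None,fx=3,fy=3,interpolation=cv2.INTER_CUBIC)[:,:,::-1].copy()
    T=pose()
    def J(x,y,z): # jack frame, nominal grip: cheeks pt at TCP
        return T[:3,3]+T[:3,:3]@np.array([-(x-28)/1e3,y/1e3,0])+np.array([0,0,z/1e3+.0135-T[2,3]])
    for pts in [[J(-125,-36,8),J(115,-36,8),J(115,36,8),J(-125,36,8)],[J(85+20*np.cos(a),20*np.sin(a),56) for a in np.arange(0,6.28,.3)]]:
        q=np.array([proj(p,X) for X in pts])*3+1; cv2.polylines(i,[q.astype(int)],True,(0,255,0),1)
    x,y=(180,150) if n=='side' else (170,150)
    cv2.imwrite('pics/ov_%s.png'%n,i[y*3:y*3+360,x*3:x*3+400].repeat(1,0))
```

```text
scene ((0.46973374485969543, 0.1315467655658722), (0.07399882376194, 0.24315692484378815), 88.29710388183594) [[0.3471 0.0982]
 [0.5902 0.091 ]
 [0.5924 0.1649]
 [0.3493 0.1721]]
0.35 125 0.0980860061059598 0.17067231654880544 0.024835047322428805
0.37 184 0.09761407577243703 0.16990460232529936 0.025884855962037823
0.39 156 0.09744050384712727 0.16995827181015583 0.025708565425730023
0.41 157 0.0973920801008965 0.17058886685847274 0.02579833554038735
0.43 156 0.09647413978789904 0.1689386541129132 0.02606464384042284
0.45 148 0.09492612177069454 0.1676201198447736 0.025924204792879213
0.47 148 0.09463664099970087 0.16790249062062534 0.026264018346229823
0.49 98 0.09453842394077883 0.16416744105596837 0.026698307633642504
0.51 64 0.09460783561815012 0.15125939027215884 0.026884754100447383
0.53 40 0.09418355490707642 0.15396605380552264 0.026728457390980176
0.55 51 0.09345610230909679 0.15696899193200536 0.026552044506589434
0.57 46 0.09279543641207205 0.11832363396534867 0.027072975929968324
0.59 20 0.093443629309377 0.12110225768600846 0.026435337815044924
0.3475994359144712 0.3899
[... 498 characters left out ...]
973325223
0.43 136 0.08943942812711125 0.16338515740186332 0.0234568369704522
0.45 138 0.08974195445144739 0.1634734399297153 0.023266683788581655
0.47 136 0.08877466722503347 0.16614741983869363 0.02338688700051883
0.49 58 0.08824196729037759 0.150358486089193 0.024752193706884862
0.51 38 0.08959865445441861 0.10533176628837537 0.025844949119960603
0.53 38 0.08775984581885554 0.11533642049039905 0.024783850498101168
0.55 69 0.08672711077635986 0.15520166812896985 0.024096400846184585
0.57 61 0.087637869609544 0.11931712934873984 0.024613046854742526
0.59 39 0.08573421025221739 0.1379964603240591 0.024221783391787488
0.3498455895189065 0.3899718198927837
0.5600282476817457 0.5900620556589604
```

View pics/ov_side.png

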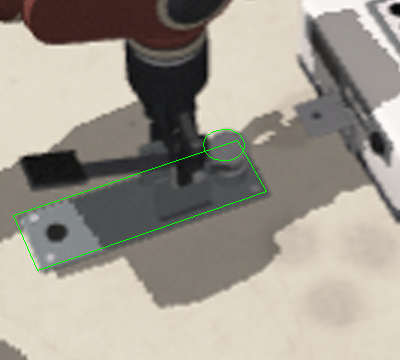

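View pics/ov_scene.png

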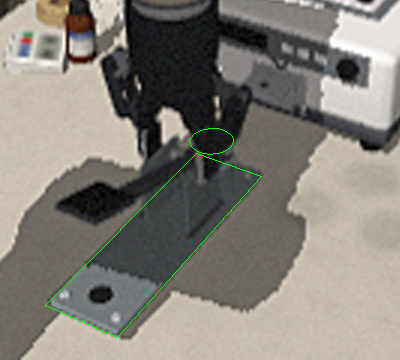

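{"name": "apply_moves", "arguments": {
  "deltas": [
    [-0.01,0,0,0,-1],
    [-0.01,-0.001,0,0,-1],
    [-0.01,-0.001,0.004,0,-1],
    [-0.005,-0.001,0.004,0,-1],
    [-0.005,0,0.004,0,-1],
    [0,0,0.002,0,-1],
    [0,0,0,0,-1],
    [0,0,0,0,-1]
  ]
}}

```text
t: 10.75
tool_pos: [0.5422, 0.127, 0.0284]
tool_rot: [-0.02, -3.131, 0.01]
contact_force: [0.2, -0.3, -9.4]
opening: 0.0473
```

```bash
cat > m.py <<'E'
from h import *
import sys
np.set_printoptions(precision=4,suppress=True)
o=ctrl.get_obs();T=pose();print(T,np.degrees(np.arctan2(T[1,0],T[0,0])),o['contact_force'],o['t'])
cx,cy=T[0,3],T[1,3]
for n in ['scene','side']:
    p=snap(n); 
    P=cloud(p).reshape(-1,3)
    b=P[(P[:,0]>cx-.2)&(P[:,0]<cx+.1)&(P[:,1]>cy-.06)&(P[:,1]<cy+.06)&(P[:,2]>.0045)&(P[:,2]<.022)]
    r=cv2.minAreaRect(b[:,:2].astype(np.float32)); print(n,r)
    for x in np.arange(cx-.15,cx+.09,.04):
        s=b[abs(b[:,0]-x)<.02]
        if len(s): print(round(x,2),len(s),s[:,1].min(),s[:,1].max(),np.median(s[:,2]))
    x,y=(200,130)
    cv2.imwrite('pics/%s%s.png'%(n,sys.argv[1]),cv2.resize(p['img'][y:y+120,x:x+150],(750,600),interpolation=cv2.INTER_CUBIC)[:,:,::-1])
E
python3 m.py 5
```

```text
[[-0.9999  0.013  -0.011   0.5422]
 [ 0.0131  0.9999 -0.0064  0.127 ]
 [ 0.011  -0.0065 -0.9999  0.0284]
 [ 0.      0.      0.      1.    ]] 179.2502241738429 [ 0.216  -0.2849 -9.3903] 10.75
scene ((0.512231707572937, 0.1187695562839508), (0.08950883895158768, 0.2427089661359787), 88.92634582519531)
0.39 185 0.09460210012513004 0.1654460899963196 0.009742956323871788
0.43 293 0.0925835734130584 0.1642005512055269 0.010080593401884608
0.47 274 0.07483778074461173 0.16331170898578007 0.009951937564088686
0.51 264 0.09115690923749042 0.16346523376016653 0.01030565390158511
0.55 149 0.090382077327326 0.16308863993986122 0.011039292583513771
0.59 96 0.08204871765041066 0.15462063976189055 0.009959035142725337
side ((0.48984503746032715, 0.11334270238876343), (0.09994663298130035, 0.28730714321136475), 77.1299819946289)
0.39 113 0.08906399166757395 0.18561285441437803 0.007502627273866969
0.43 233 0.07933880605996035 0.15945805149615133 0.00813563242232429
0.47 216 0.08246504820056577 0.1578294585527441 0.007944095266894213
0.51 230 0.08436563741352177 0.15817396822325103 0.008292857010712251
0.55 85 0.07614579310494263 0.1443697704507062 0.010386109778039554
0.59 106 0.08269422381577451 0.12235415640320157 0.00911294432160259
```

View pics/side5.png

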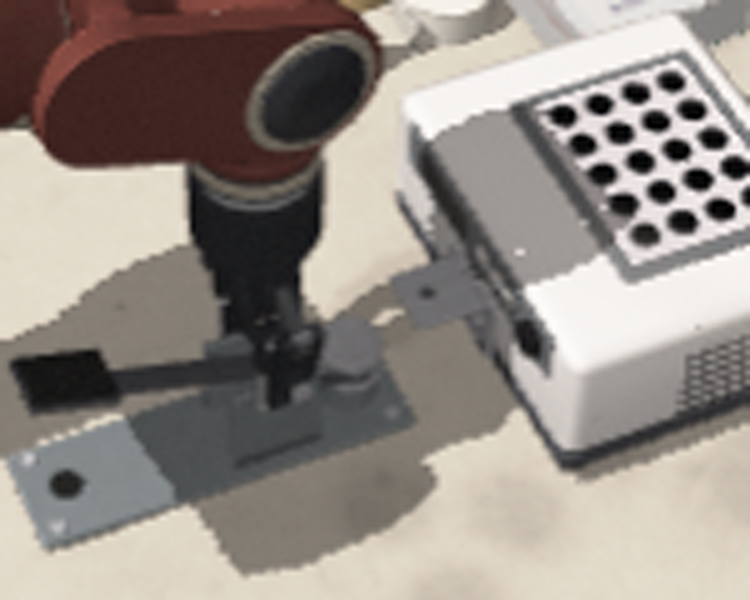

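View pics/scene5.png

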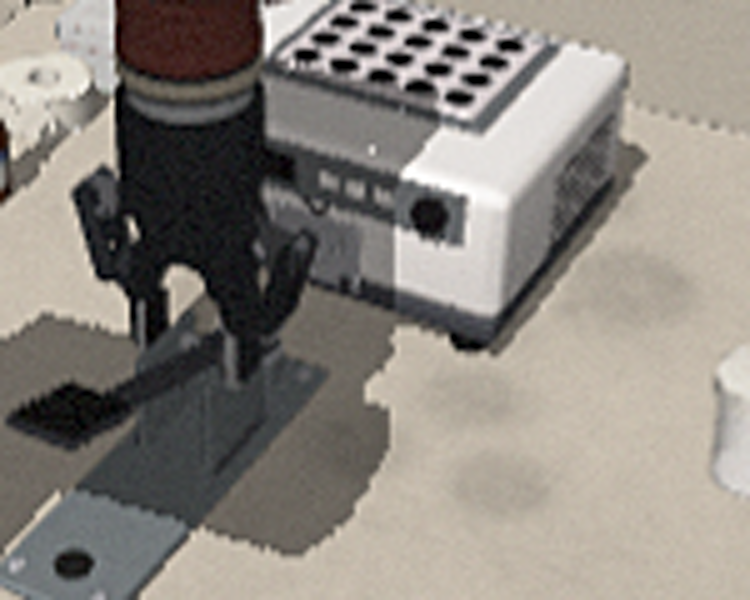

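Run:
```python
from h import *
np.set_printoptions(precision=4,suppress=True)
p=snap('side')
print(atz(p,(270.4,199),.058), atz(p,(285.6,188.4),.074))
P=cloud(p)
s=P[(P[...,0]>.57)&(P[...,0]<.632)&(P[...,1]>.09)&(P[...,1]<.16)&(P[...,2]>.050)&(P[...,2]<.066)]
print(len(s),s.min(0),s.max(0),np.median(s,0)); print(cv2.minEnclosingCircle(s[:,:2].astype(np.float32)))
b=P[(P[...,0]>.36)&(P[...,0]<.64)&(P[...,1]>.08)&(P[...,1]<.17)&(P[...,2]>.005)&(P[...,2]<.016)]
print(b[:,0].min(),b[:,0].max())
for r in ctrl.spot_point(p,'saddle'): print(r,atz(p,r['uv'],.058))
i=cv2.resize(p['img'],None,fx=8,fy=8,interpolation=cv2.INTER_CUBIC)[:,:,::-1].copy()
for c,z,rr,col in [((.601,.1255),.058,.020,(0,255,0)),((.601,.1255),.058,.014,(0,255,0)),((.654,.1235),.074,.007,(0,0,255))]:
    q=np.array([proj(p,(c[0]+rr*np.cos(a),c[1]+rr*np.sin(a),z)) for a in np.arange(0,6.28,.2)])*8+3.5
    cv2.polylines(i,[q.astype(int)],True,col,1)
cv2.imwrite('pics/ov5.png',i[170*8:170*8+400,250*8:250*8+480])
```

```text
[0.6019 0.1154 0.058 ] [0.6545 0.1218 0.074 ]
103 [0.5719 0.096  0.0501] [0.6224 0.1414 0.0627] [0.603  0.1198 0.0546]
((0.595311164855957, 0.11437288671731949), 0.029858261346817017)
0.38833595541667676 0.6318616080750501
{'uv': [268.0, 199.4], 'confidence': 0.69} [0.5947 0.1169 0.058 ]
```

View pics/ov5.png

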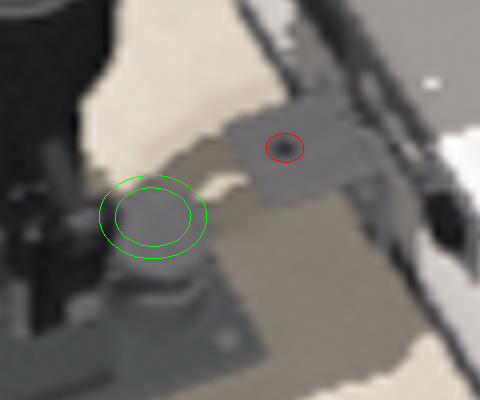

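{"name": "apply_moves", "arguments": {
  "deltas": [
    [-0.008,0,-0.0005,0,-1],
    [-0.01,0,0,0,-1],
    [-0.01,0,0,0,-1],
    [-0.01,0,0,0,-1],
    [-0.006,0,0,0,-1],
    [-0.003,0,0,0,-1],
    [0,0,0,0,-1],
    [0,0,0,0,-1]
  ]
}}

```text
t: 11.95
tool_pos: [0.5934, 0.1263, 0.0286]
tool_rot: [-0.021, -3.131, 0.01]
contact_force: [0.2, -0.5, -9.0]
opening: 0.0473
```

```bash
python3 m.py 6
python3 - <<'E'
from h import *
p=snap('side');T=pose()
i=cv2.resize(p['img'],None,fx=8,fy=8,interpolation=cv2.INTER_CUBIC)[:,:,::-1].copy()
sx=T[0,3]+.060; sy=T[1,3]-.0043; print(sx,sy)
for c,z,rr,col in [((sx,sy),.058,.020,(0,255,0)),((sx,sy),.058,.014,(0,255,0)),((.654,.1235),.074,.007,(0,0,255))]:
    q=np.array([proj(p,(c[0]+rr*np.cos(a),c[1]+rr*np.sin(a),z)) for a in np.arange(0,6.28,.2)])*8+3.5
    cv2.polylines(i,[q.astype(int)],True,col,1)
cv2.imwrite('pics/ov6.png',i[170*8:170*8+400,250*8:250*8+480])
E
```

```text
[[-0.9999  0.0132 -0.0102  0.5934]
 [ 0.0133  0.9999 -0.0063  0.1263]
 [ 0.0101 -0.0064 -0.9999  0.0286]
 [ 0.      0.      0.      1.    ]] 179.24041770840466 [ 0.2135 -0.5279 -8.9545] 11.95
scene ((0.5685796141624451, 0.1214885488152504), (0.08080283552408218, 0.2551053464412689), 83.58912658691406)
0.44 166 0.09278881454446997 0.16674091275893344 0.00947435908055616
0.48 270 0.09096050156082008 0.16447931149506628 0.010397632200484674
0.52 249 0.09132140837249791 0.16377673015660732 0.010159196897404077
0.56 237 0.09085987650196103 0.1629139254429608 0.010419676071069417
0.6 138 0.08928720101777232 0.14680302822832803 0.011213003099438734
0.64 84 0.08897356026165376 0.15331589789479239 0.010709109939424033
side ((0.5495663285255432, 0.1198229119181633), (0.0846814289689064, 0.28775039315223694), 83.27249908447266)
0.44 113 0.08794929683922437 0.1736343657130469 0.00756964463430343
0.48 234 0.08521156060413348 0.16493026984349846 0.008298498403788046
0.52 231 0.0862785789778423 0.1596985540520579 0.008146134413581363
0.56 215 0.08484859240293352 0.15817091796826166 0.00840014620261842
0.6 89 0.08420569155506052 0.14417897675897196 0.0120030529962738
0.64 104 0.08168662256963377 0.1236322110188861 0.009100835741170377
0.6534160052817362 0.12197206883638434
```

View pics/ov6.png

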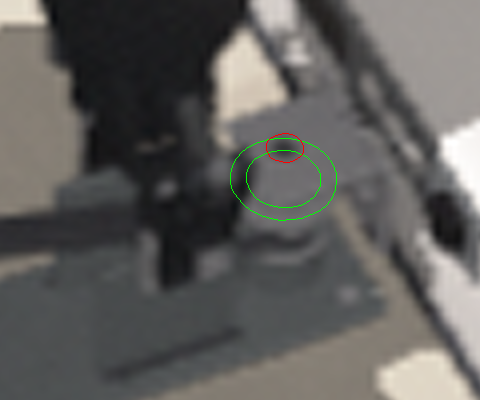

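View pics/scene6.png

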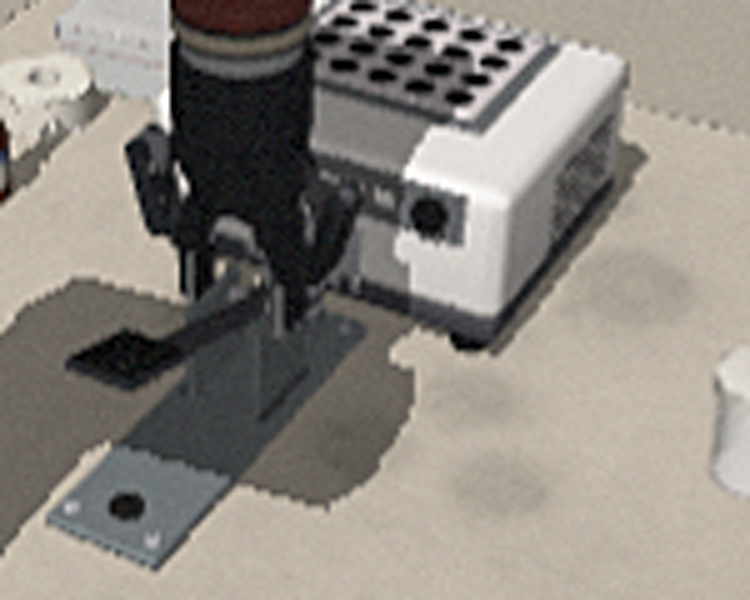

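{"name": "apply_moves", "arguments": {
  "deltas": [
    [0,0.001,0.0015,0,-1],
    [0,0,0.0015,0,-1],
    [0,0,0.0015,0,-1],
    [0,0,0,0,-1],
    [0,0,0,0,-0.1],
    [0,0,0,0,0.3],
    [0,0,0,0,0.6],
    [0,0,0,0,0.6]
  ]
}}

```text
t: 13.1
tool_pos: [0.5977, 0.1279, 0.031]
tool_rot: [-0.021, -3.14, 0.009]
contact_force: [-0.3, -0.5, -0.2]
opening: 0.0687
```

```bash
python3 m.py 7
python3 - <<'E'
from h import *
p=snap('side');T=pose()
i=cv2.resize(p['img'],None,fx=8,fy=8,interpolation=cv2.INTER_CUBIC)[:,:,::-1].copy()
cv2.imwrite('pics/ov7.png',i[160*8:160*8+600,230*8:230*8+700])
E
```

```text
[[-0.9999  0.0131 -0.0012  0.5977]
 [ 0.0131  0.9999 -0.0055  0.1279]
 [ 0.0012 -0.0055 -1.      0.031 ]
 [ 0.      0.      0.      1.    ]] 179.24822871042855 [-0.3264 -0.4974 -0.2386] 13.1
scene ((0.5672267079353333, 0.13395428657531738), (0.2492130845785141, 0.10055100917816162), 0.3522684872150421)
0.45 190 0.09469671573272609 0.1658958321425134 0.00859922038821187
0.49 259 0.09294958541065002 0.16611897064894543 0.008513159614827903
0.53 248 0.09248108065325533 0.18300526425170716 0.008620229931219248
0.57 229 0.09188549606965973 0.16365200175104805 0.009050123728456483
0.61 142 0.08540355234286351 0.14764524229657283 0.009940338599218612
0.65 82 0.08942200666159439 0.15503626998931996 0.008707701238117427
side ((0.5472275018692017, 0.12544873356819153), (0.08383101969957352, 0.2922629117965698), 86.64810180664062)
0.45 104 0.08860488503124875 0.1606779764540498 0.007582498693638695
0.49 185 0.08776551653939235 0.16110569107661166 0.007408838637400494
0.53 173 0.08530960897138229 0.16008485666128136 0.007379990986092322
0.57 181 0.08450037613635397 0.16642218943251608 0.008160507555518892
0.61 88 0.08556633903875799 0.1467679397636953 0.010607800521390875
0.65 98 0.08222429545163246 0.12431746031532032 0.00796909760278497
```

View pics/ov7.png

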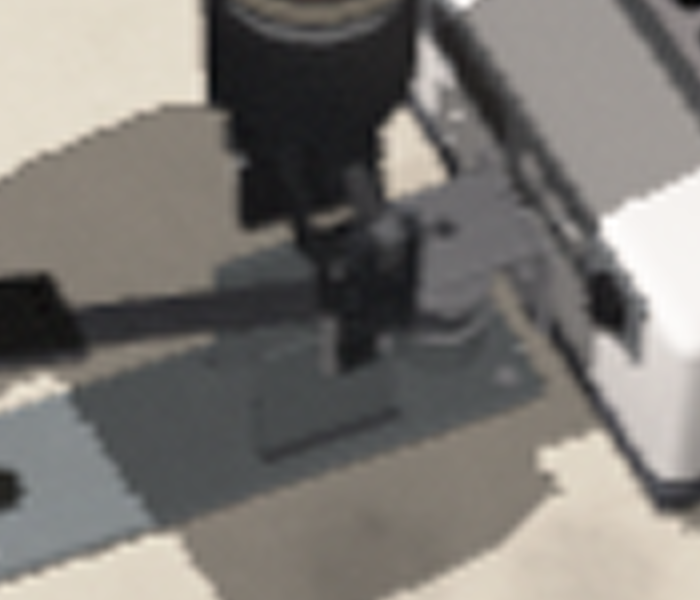

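{"name": "apply_moves", "arguments": {
  "deltas": [
    [0,0,0,0,1],
    [0,0,0,0,1],
    [0,0,-0.02,0,1],
    [0,0,-0.04,0,1],
    [0,0,-0.05,0,1],
    [0.02,0,-0.05,0,1],
    [0.03,0,-0.05,0,1],
    [0.03,0,-0.03,0,1]
  ]
}}

```text
t: 14.25
tool_pos: [0.5157, 0.1299, 0.2826]
tool_rot: [-0.022, -3.139, 0.009]
contact_force: [0.8, 0.2, 0.2]
opening: 0.0853
```

```bash
python3 look.py wrist8.png; python3 look2.py 8
python3 - <<'E'
from h import *
p=snap('side')
i=cv2.resize(p['img'],None,fx=8,fy=8,interpolation=cv2.INTER_CUBIC)[:,:,::-1].copy()
cv2.imwrite('pics/ov8.png',i[160*8:160*8+600,230*8:230*8+700])
p=snap('wrist')
i=cv2.resize(p['img'],None,fx=4,fy=4,interpolation=cv2.INTER_CUBIC)[:,:,::-1].copy()
cv2.imwrite('pics/ow8.png',i[200*4:200*4+600,160*4:160*4+800])
E
```

```text
[0.5157 0.1299 0.2826] 179.20420407046169
lift_stud [257.6 256.5] 0.24 [0.6405 0.1286 0.074 ] [0.6405 0.1286 0.0739]
front_foot_left [321.9 274.2] 0.81 [0.7094 0.2266 0.    ] [0.6904 0.2197 0.0329]
front_foot_left [256.4 240.2] 0.67 [0.6516 0.1266 0.    ] [0.6282 0.1272 0.0515]
front_foot_right [194.7 270.3] 0.63 [0.7006 0.0311 0.    ] [0.6858 0.037  0.0264]
front_foot_right [256.1 240.6] 0.45 [0.6522 0.1261 0.    ] [0.6363 0.1266 0.0349]
jack [257.8 183.1] 0.66 [0.5635 0.1298 0.    ] [0.5421 0.1301 0.0825]
jack [260.8 241.1] 0.34 [0.6531 0.1332 0.    ] [0.6387 0.1331 0.0315]
jack_cheeks [256.5 216.5] 0.82 [0.5954 0.1278 0.05  ] [0.5884 0.1279 0.0689]
jack_cheeks [259.  185.6] 0.52 [0.5538 0.1315 0.05  ] [0.5455 0.1315 0.0812]
saddle [257.8 257.2] 0.61 [0.6507 0.1288 0.056 ] [0.6417 0.1289 0.0736]
saddle [452.9 249.5] 0.47 [0.6423 0.3853 0.056 ] [0.662  0.4108 0.0161]
pedal [257.8 131.5] 0.73 [0.48   0.1309 0.11  ] [0.4801 0.1309 0.1089]
heater [259.1 240.2] 0.64 [0.6516 0.1306 0.    ] [0.629  0.1308 0.0499]
heater [ 52.9 121.8] 0.26 [ 0.4743 -0.1466  0.    ] [ 0.4733 -0.1374  0.015 
[... 1715 characters left out ...]
 [424.6696 735.5066] 0.72 [ 0.4491 -0.2057  0.11  ] [ 0.4752 -0.1558  0.0022]
side jack_cheeks [266.6 199.7] [410.9251 386.6079] 0.96 [0.5933 0.1234 0.05  ] [0.5919 0.1204 0.0541]
side front_foot_left [288.3 176.8] [487.4009 305.9031] 0.92 [0.7151 0.2166 0.    ] [0.6885 0.1701 0.0603]
side front_foot_left [266.1 145.7] [409.163  196.2996] 0.44 [0.7096 0.3743 0.    ] [0.7037 0.3621 0.0135]
side front_foot_right [315.4 224.2] [582.9075 472.9515] 0.57 [0.7044 0.0138 0.    ] [0.7022 0.0108 0.005 ]
side front_foot_right [268.6 200. ] [417.9736 387.6652] 0.26 [0.6162 0.1559 0.    ] [0.6086 0.1406 0.0212]
side jack [257.5 213.7] [378.8546 435.9471] 0.88 [0.5628 0.1215 0.    ] [0.5601 0.1157 0.0085]
```

View pics/ov8.png

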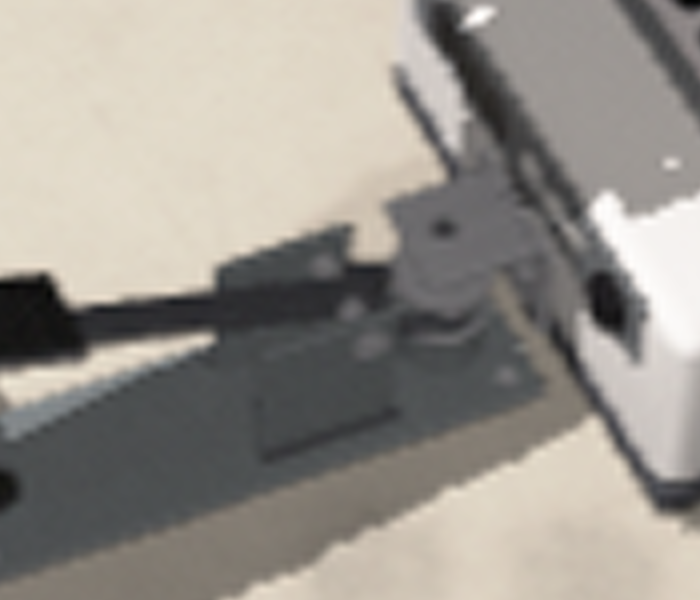

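View pics/wrist8.png

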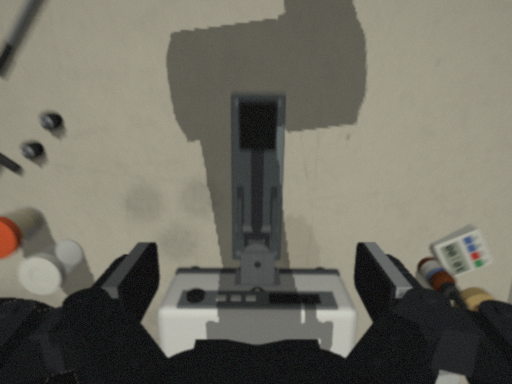

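View pics/scene8.png

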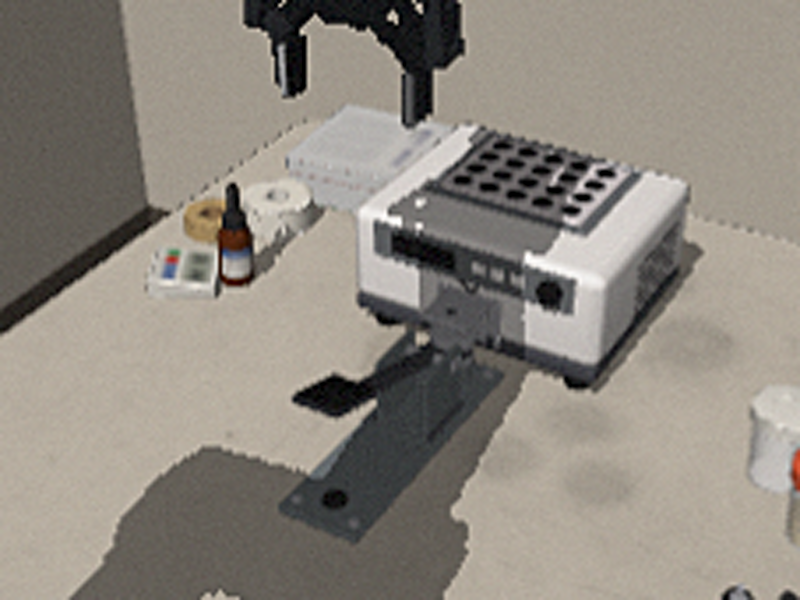

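Run:
```python
from h import *
np.set_printoptions(precision=4,suppress=True)
p=snap('wrist')
i=cv2.resize(p['img'],None,fx=8,fy=8,interpolation=cv2.INTER_CUBIC)[:,:,::-1].copy()
P=cloud(p)
b=P[(P[...,0]>.4)&(P[...,0]<.7)&(P[...,1]>.07)&(P[...,1]<.19)&(P[...,2]>.005)&(P[...,2]<.014)]
r=cv2.minAreaRect(b[:,:2].astype(np.float32)); print(r,cv2.boxPoints(r))
for x in np.arange(.44,.68,.03):
    s=b[abs(b[:,0]-x)<.015]
    if len(s): print(round(x,2),np.percentile(s[:,1],[1,99]),np.percentile(s[:,1],[1,99]).mean(),np.median(s[:,2]))
s=P[(P[...,0]>.61)&(P[...,0]<.672)&(P[...,1]>.07)&(P[...,1]<.18)&(P[...,2]>.068)&(P[...,2]<.08)]
print('shelf',s.min(0),s.max(0),np.median(s,0))
i=i[225*8:225*8+400,225*8:225*8+520]
cv2.imwrite('pics/ow8.png',i)
```

```text
((0.5627381205558777, 0.12867788970470428), (0.07181452214717865, 0.23865868151187897), 88.55271911621094) [[0.4425 0.0958]
 [0.6811 0.0898]
 [0.6829 0.1616]
 [0.4444 0.1676]]
0.44 [0.0961 0.1662] 0.13115702720191827 0.007569937243516067
0.47 [0.0951 0.1665] 0.1308023325799853 0.007632653155400793
0.5 [0.0947 0.1655] 0.13007710427147023 0.007554125125819877
0.53 [0.0948 0.1643] 0.12953153090968905 0.007548519871082571
0.56 [0.0938 0.1643] 0.12902598451437763 0.007645135186595403
0.59 [0.0927 0.1633] 0.12797609009188415 0.007478247781609493
0.62 [0.0915 0.1621] 0.12682779135112696 0.007363377391302828
0.65 [0.0918 0.1622] 0.1270156655602862 0.0074072471576671906
0.68 [0.0915 0.1609] 0.12618811751967052 0.007442174414455022
shelf [0.6109 0.1041 0.068 ] [0.672  0.1504 0.0761] [0.6527 0.1285 0.0733]
```

View pics/ow8.png

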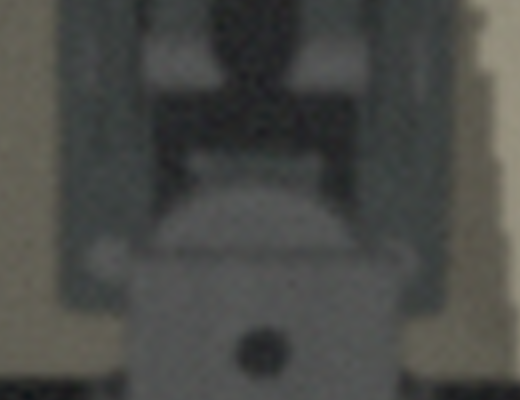

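Run:
```python
from h import *
p=snap('wrist')
print(atz(p,(225+262/8-.44,225+352/8-.44),.074), atz(p,(225+(255)/8-.44,225+250/8-.44),.056),atz(p,(225+(255)/8-.44,225+187/8-.44),.056),atz(p,(225+263/8-.44,225+250/8-.44),.074),atz(p,(225+133/8-.44,225+350/8-.44),.074),atz(p,(225+395/8-.44,225+350/8-.44),.074))
```

```text
[0.65268622 0.127892   0.074     ] [0.64407446 0.12680607 0.056     ] [0.63286089 0.12695902 0.056     ] [0.63505183 0.12827621 0.074     ] [0.65212152 0.10755255 0.074     ] [0.65255607 0.14885777 0.074     ]
```

{"name": "apply_moves", "arguments": {
  "deltas": [
    [0.012,0,0.02,0,-1],
    [0.012,0.001,0.03,0,-1],
    [0.008,0,0.035,0,-1],
    [0.002,0,0.03,0,-1],
    [0,0,0.015,0,-1],
    [0,0,0.005,0,-1],
    [0,0,0,0,-1],
    [0,0,0,0,-1]
  ]
}}

```text
t: 16.7
tool_pos: [0.4827, 0.1308, 0.1429]
tool_rot: [-0.022, -3.141, 0.008]
contact_force: [-0.0, 0.3, 0.4]
opening: 0.0
```

```bash
python3 look2.py 9 | head -6; python3 look.py wrist9.png|tail -4
```

```text
[[-0.9999  0.014  -0.0009  0.4827]
 [ 0.014   0.9999 -0.0052  0.1308]
 [ 0.0008 -0.0052 -1.      0.1429]
 [ 0.      0.      0.      1.    ]] 179.1991142016838 [-0.0293  0.2634  0.3925]
scene lift_stud [257.5 182.4] [449.3392 325.6388] 0.75 [0.6484 0.1254 0.062 ] [0.6354 0.1186 0.0723]
scene saddle [255.2 180.5] [441.2335 318.9427] 0.47 [0.6614 0.14   0.056 ] [0.6392 0.1282 0.0735]
[0.4817 0.1307 0.1415] 179.19697520234604
jack_cheeks [254.7 205.8] 0.54 [0.4996 0.1285 0.05  ] [0.48   0.1294 0.1089]
pedal [254.1 205.4] 0.71 [0.4793 0.129  0.11  ] [0.4798 0.129  0.1085]
```

View pics/side9.png

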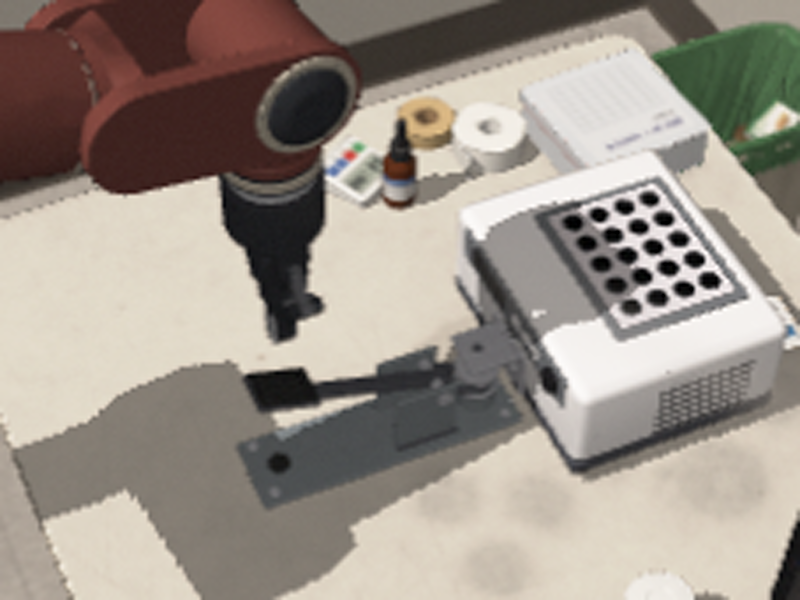

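View pics/wrist9.png

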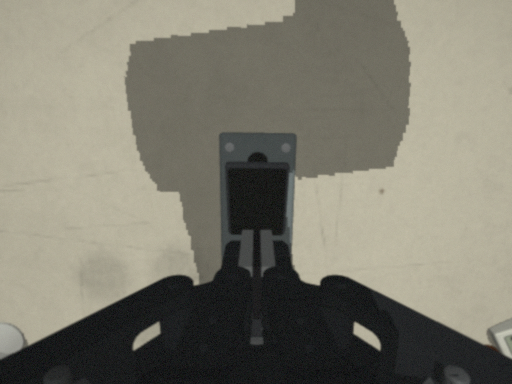

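{"name": "apply_moves", "arguments": {
  "deltas": [
    [0.001,0,0.01,0,-1],
    [0.001,0,0.01,0,-1],
    [0,0,0.01,0,-1],
    [0.002,0,0.01,0,-1],
    [0.002,0,0.01,0,-1],
    [0.002,0,0.01,0,-1],
    [0.001,0,0.01,0,-1],
    [0.001,0,0.01,0,-1]
  ]
}}

```text
t: 18.95
tool_pos: [0.4704, 0.1305, 0.0566]
tool_rot: [-0.022, -3.138, 0.008]
contact_force: [-2.1, -0.8, 2.9]
opening: -0.0002
```

```bash
cat > m2.py <<'E'
from h import *
import sys
np.set_printoptions(precision=4,suppress=True)
o=ctrl.get_obs();T=pose();print(T,np.degrees(np.arctan2(T[1,0],T[0,0])),o['contact_force'],o['t'])
for n in ['scene','side']:
    p=snap(n); x,y=(200,130) if n=='scene' else (210,140)
    cv2.imwrite('pics/%s%s.png'%(n,sys.argv[1]),cv2.resize(p['img'][y:y+120,x:x+150],(750,600),interpolation=cv2.INTER_CUBIC)[:,:,::-1])
    P=cloud(p)
    # heater top plane
    t=P[(P[...,0]>.69)&(P[...,0]<.88)&(P[...,1]>.01)&(P[...,1]<.23)&(P[...,2]>.11)&(P[...,2]<.15)]
    A=np.c_[t[:,:2]-[.78,.12],np.ones(len(t))]; w=np.ones(len(t),bool)
    for _ in range(6):
        c=np.linalg.lstsq(A[w],t[w,2],rcond=None)[0]; w=abs(A@c-t[:,2])<.003
    r=cv2.minAreaRect(t[w][:,:2].astype(np.float32))
    print(n,'top plane',c,w.sum(),'rect',r)
    t=P[(P[...,0]>.36)&(P[...,0]<.68)&(P[...,1]>.06)&(P[...,1]<.2)&(P[...,2]>.0045)&(P[...,2]<.013)]
    print('base',cv2.minAreaRect(t[:,:2].astype(np.float32)),np.median(t[:,2]))
    t=P[(P[...,0]>.637)&(P[...,0]<.672)&(P[...,1]>.10)&(P[...,1]<.15)&(P[...,2]>.062)&(P[...,2]<.1)]
    print('shelf z',np.median(t,0) if len(t) else None)
E
python3 m2.py 10
```

```text
[[-0.9999  0.0139 -0.0038  0.4704]
 [ 0.0139  0.9999 -0.0053  0.1305]
 [ 0.0037 -0.0054 -1.      0.0566]
 [ 0.      0.      0.      1.    ]] 179.2016925600999 [-2.1496 -0.8222  2.8693] 18.95
scene top plane [0.0427 0.0076 0.126 ] 1547 rect ((0.7762730121612549, 0.11963959783315659), (0.21911314129829407, 0.17243151366710663), 89.8056640625)
base ((0.5610047578811646, 0.11346009373664856), (0.09517142921686172, 0.23781196773052216), 86.88124084472656) 0.008730833116967818
shelf z [0.6506 0.1247 0.0744]
side top plane [0.0307 0.0034 0.1247] 2038 rect ((0.7839184999465942, 0.11994536966085434), (0.21984697878360748, 0.18728157877922058), 89.98965454101562)
base ((0.521324872970581, 0.12975242733955383), (0.3146730363368988, 0.1235862672328949), 3.1201696395874023) 0.007063364893692303
shelf z [0.6541 0.1209 0.0719]
```

View pics/side10.png

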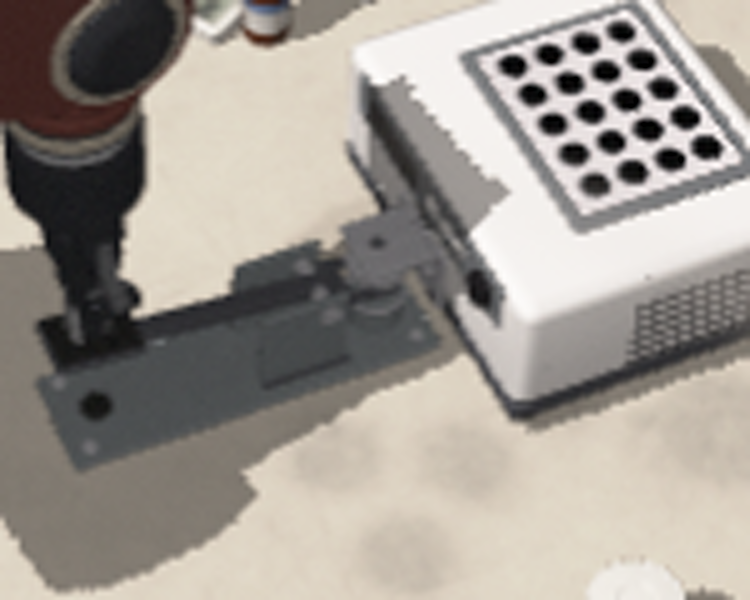

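View pics/scene10.png

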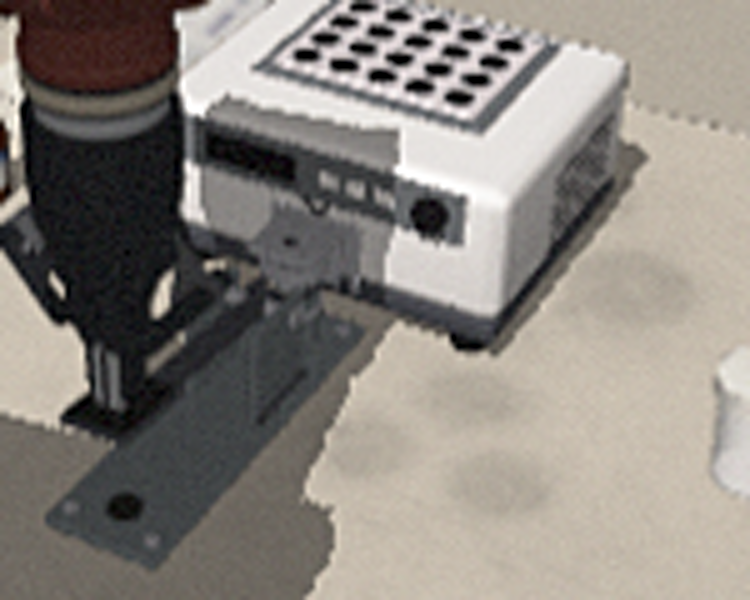

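Run:
```python
from h import *
o=ctrl.get_obs(); print(o['t'],o['tool_pos'],o['contact_force'],o['effort'])
p=snap('wrist','wrist10.png')
P=cloud(p)
for v in range(60,260,12): print(v,np.round(P[v,256],4),np.round(P[v,275],4))
p=snap('side')
i=cv2.resize(p['img'],None,fx=8,fy=8,interpolation=cv2.INTER_CUBIC)[:,:,::-1].copy()
cv2.imwrite('pics/ov10.png',i[160*8:160*8+600,215*8:215*8+750])
```

```text
19.05 [0.46980967 0.13036844 0.05560613] [-0.04577515  0.5440694   1.93320476] [-1.30313784e-01 -2.69183350e+01 -3.29134083e+01 -7.79254711e-02
 -1.69194471e-01 -4.63305551e-04]
60 [ 0.3769  0.131  -0.0007] [ 0.377   0.1433 -0.0014]
72 [ 0.3842  0.1309 -0.0006] [0.3845 0.1432 0.0012]
84 [ 0.3916  0.1308 -0.0007] [ 0.3918  0.1433 -0.0005]
96 [3.992e-01 1.307e-01 2.000e-04] [ 0.3994  0.1433 -0.0004]
108 [0.4069 0.1306 0.0016] [ 0.4071  0.1434 -0.0012]
120 [ 4.148e-01  1.305e-01 -1.000e-04] [ 0.415   0.1433 -0.0006]
132 [ 4.228e-01  1.304e-01 -4.000e-04] [ 0.423   0.1434 -0.001 ]
144 [4.309e-01 1.303e-01 2.000e-04] [ 4.311e-01  1.433e-01 -1.000e-04]
156 [ 0.4394  0.1302 -0.001 ] [ 0.4396  0.1434 -0.0012]
168 [0.446  0.1301 0.0084] [0.4461 0.1429 0.0085]
180 [0.4544 0.13   0.008 ] [0.4542 0.1429 0.0094]
192 [0.4431 0.1306 0.0778] [0.4629 0.143  0.0086]
204 [0.4471 0.1306 0.0838] [0.4466 0.1391 0.0855]
216 [0.4522 0.1305 0.0855] [0.4524 0.1391 0.0854]
228 [0.4588 0.1304 0.0838] [0.4583 0.1392 0.0851]
240 [0.4581 0.1305 0.0988] [0.4619 0.1389 0.0904]
252 [0.4585 0.1306 0.109 ] [0.4623 0.1384 0.1015]
```

View pics/wrist10.png

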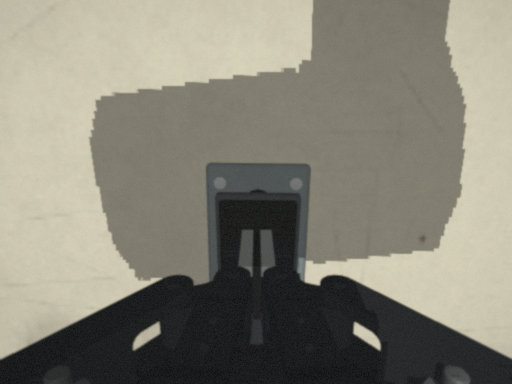

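View pics/ov10.png

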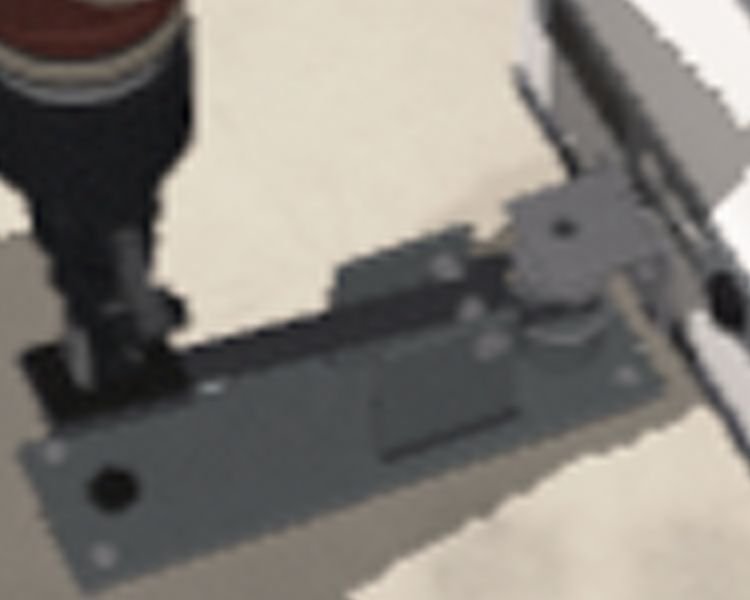

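Run:
```python
from h import *
np.set_printoptions(precision=3,suppress=True,linewidth=200)
p=snap('wrist'); print(p['range_z'][160:280:6,215:305:6]); print(p['C'])
P=cloud(p); print(P[190:232:6,218:300:12].reshape(-1,3))
i=cv2.resize(p['img'][150:290,180:340],None,fx=5,fy=5,interpolation=cv2.INTER_CUBIC)[:,:,::-1].copy()
i=np.clip(i.astype(float)*2.5,0,255).astype(np.uint8)
cv2.imwrite('pics/w10b.png',i[:600])
```

```text
[[0.231 0.231 0.232 0.23  0.23  0.233 0.231 0.231 0.23  0.23  0.232 0.23  0.23  0.23  0.23 ]
 [0.224 0.224 0.224 0.224 0.225 0.224 0.223 0.223 0.224 0.224 0.223 0.224 0.224 0.224 0.223]
 [0.225 0.225 0.225 0.225 0.224 0.224 0.225 0.224 0.225 0.223 0.225 0.225 0.224 0.225 0.224]
 [0.225 0.223 0.227 0.225 0.226 0.226 0.227 0.226 0.225 0.225 0.225 0.226 0.226 0.225 0.225]
 [0.225 0.225 0.228 0.226 0.227 0.228 0.227 0.227 0.229 0.228 0.228 0.227 0.226 0.224 0.225]
 [0.227 0.229 0.229 0.229 0.23  0.227 0.226 0.224 0.226 0.229 0.228 0.228 0.229 0.227 0.228]
 [0.152 0.151 0.15  0.151 0.15  0.151 0.    0.151 0.151 0.15  0.151 0.151 0.151 0.151 0.151]
 [0.153 0.148 0.149 0.148 0.148 0.148 0.149 0.149 0.15  0.149 0.148 0.149 0.148 0.149 0.151]
 [0.232 0.15  0.149 0.149 0.149 0.149 0.149 0.148 0.149 0.149 0.149 0.149 0.149 0.149 0.152]
 [0.234 0.151 0.149 0.151 0.15  0.15  0.149 0.149 0.149 0.149 0.15  0.149 0.15  0.151 0.155]
 [0.235 0.15  0.153 0.151 0.152 0.152 0.151 0.151 0.151 0.151 0.151 0.151 0.152 0.152 0.157]
 [0.235 0.154 0.152 0.152 0.152 0.152 0.152 0.153 0.153 0.151 0.    0.151 0.1
[... 1215 characters left out ...]
0.086]
 [0.447 0.124 0.085]
 [0.446 0.13  0.086]
 [0.447 0.135 0.085]
 [0.446 0.141 0.086]
 [0.447 0.146 0.086]
 [0.45  0.113 0.082]
 [0.449 0.119 0.086]
 [0.449 0.124 0.086]
 [0.449 0.13  0.086]
 [0.449 0.135 0.086]
 [0.449 0.141 0.086]
 [0.449 0.146 0.086]
 [0.453 0.113 0.082]
 [0.452 0.119 0.086]
 [0.451 0.124 0.087]
 [0.452 0.13  0.087]
 [0.452 0.135 0.087]
 [0.452 0.141 0.087]
 [0.452 0.146 0.087]
 [0.456 0.112 0.082]
 [0.455 0.119 0.085]
 [0.455 0.124 0.085]
 [0.455 0.13  0.085]
 [0.456 0.135 0.085]
 [0.455 0.141 0.085]
 [0.456 0.146 0.084]
 [0.46  0.112 0.081]
 [0.459 0.118 0.084]
 [0.458 0.124 0.086]
 [0.458 0.13  0.085]
 [0.458 0.135 0.085]
 [0.458 0.141 0.085]
 [0.459 0.146 0.084]]
```

View pics/w10b.png

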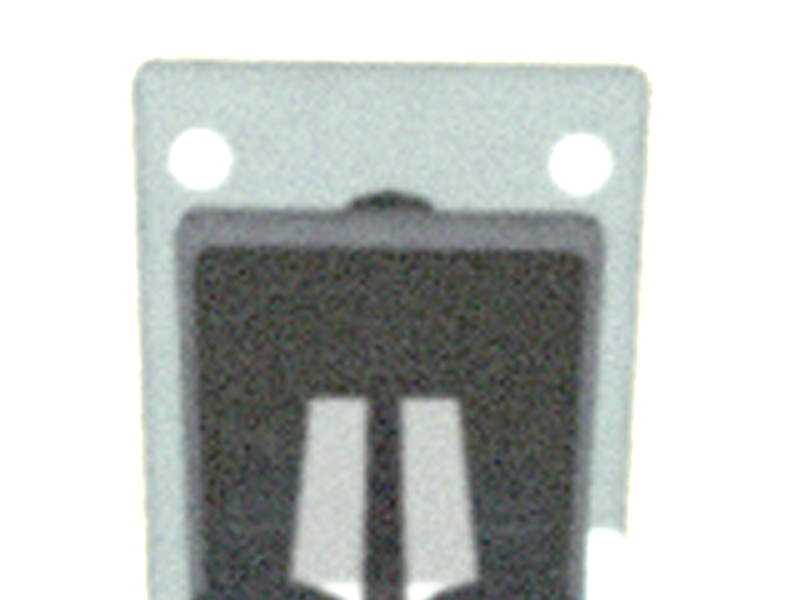

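Run:
```python
from h import *
np.set_printoptions(precision=3,suppress=True,linewidth=200)
print(ctrl.get_obs()['tool_pos'],ctrl.get_obs()['t'])
for n in ['side','scene']:
    p=snap(n); P=cloud(p)
    for X in [(.45,.118,.085),(.45,.14,.085),(.445,.13,.085),(.48,.118,.085)]:
        u,v=np.round(proj(p,X)).astype(int); print(n,(u,v),P[v,u],P[v+1,u],p['img'][v,u])
    print(proj(p,(.47,.13,.0556)),proj(p,(.47,.13,.087)))
    m=(P[...,0]>.43)&(P[...,0]<.5)&(P[...,1]>.11)&(P[...,1]<.15)&(P[...,2]>.03)&(P[...,2]<.12)&(p['img'].max(-1)<50)
    q=P[m]; print(len(q), np.histogram(q[:,2],bins=np.arange(.03,.125,.01))[0])
```

```text
[0.471 0.13  0.057] 19.2
side (np.int64(222), np.int64(210)) [0.449 0.114 0.088] [0.448 0.111 0.088] [23 21 20]
side (np.int64(219), np.int64(204)) [0.45  0.14  0.085] [0.448 0.135 0.087] [24 22 23]
side (np.int64(219), np.int64(207)) [0.446 0.132 0.083] [0.445 0.128 0.083] [41 41 43]
side (np.int64(232), np.int64(206)) [0.482 0.121 0.08 ] [0.479 0.113 0.087] [20 20 20]
[np.float64(227.29174907142757), np.float64(210.49371982982873)] [np.float64(226.78241108492193), np.float64(203.79914564060425)]
125 [ 0  0  0  0 23 82 12  7  1]
scene (np.int64(223), np.int64(215)) [0.449 0.118 0.087] [0.448 0.117 0.085] [27 27 22]
scene (np.int64(216), np.int64(213)) [0.447 0.137 0.087] [0.446 0.137 0.085] [5 7 3]
scene (np.int64(218), np.int64(215)) [0.448 0.132 0.082] [0.446 0.131 0.081] [40 37 41]
scene (np.int64(229), np.int64(209)) [0.48  0.119 0.084] [0.474 0.115 0.087] [16 20 11]
[np.float64(223.86024744956651), np.float64(218.24220882894664)] [np.float64(223.34899387325598), np.float64(208.9198198698925)]
203 [  0   0   0   0  12 133  18  19  21]
```

{"name": "apply_moves", "arguments": {
  "deltas": [
    [0,0,0.008,0,-1],
    [0,0,0.008,0,-1],
    [0,0,0.008,0,-1],
    [0,0,0.008,0,-1],
    [0,0,0.008,0,-1],
    [0,0,0.006,0,-1],
    [0,0,0.003,0,-1],
    [0,0,0.003,0,-1]
  ]
}}

```text
t: 20.3
tool_pos: [0.4704, 0.1305, 0.0145]
tool_rot: [-0.02, -3.129, 0.011]
contact_force: [-6.1, -1.2, 14.5]
opening: -0.0003
```

```bash
cat >> m2.py <<'E'
p=snap('wrist','wrist%s.png'%sys.argv[1]); P=cloud(p)
T=pose(); m=(P[...,0]>T[0,3]-.028)&(P[...,0]<T[0,3]-.014)&(abs(P[...,1]-T[1,3])<.012)&(P[...,2]>.02)
q=P[m]; print('pedal z',np.median(q,0) if len(q) else None,len(q))
m=(abs(P[...,1]-.129)<.05)&(P[...,2]>.0045)&(P[...,2]<.013)&(P[...,0]<.47); q=P[m]; print('rear end x',np.percentile(q[:,0],1),np.percentile(q[:,1],[1,99]))
E
python3 m2.py 11
```

```text
[[-0.9998  0.0127 -0.0122  0.4704]
 [ 0.0128  0.9999 -0.007   0.1305]
 [ 0.0121 -0.0072 -0.9999  0.0145]
 [ 0.      0.      0.      1.    ]] 179.26700781536346 [-6.1492 -1.1998 14.5066] 20.3
scene top plane [0.0074 0.0043 0.1302] 1491 rect ((0.7782805562019348, 0.12004276365041733), (0.17689333856105804, 0.21884046494960785), 0.35989439487457275)
base ((0.5223221778869629, 0.12606459856033325), (0.31397175788879395, 0.08232787251472473), 0.28972211480140686) 0.008709947135429275
shelf z [0.6494 0.1233 0.0836]
side top plane [-0.0087  0.0048  0.1291] 2014 rect ((0.7844057083129883, 0.11995282769203186), (0.21980470418930054, 0.18828831613063812), 89.7650375366211)
base ((0.5255669355392456, 0.13126543164253235), (0.13468047976493835, 0.30978092551231384), 89.0413818359375) 0.007214042115813113
shelf z [0.6539 0.1206 0.0813]
pedal z [0.4537 0.1265 0.12  ] 7171
rear end x 0.4431691010556345 [0.0961 0.1664]
```

View pics/side11.png

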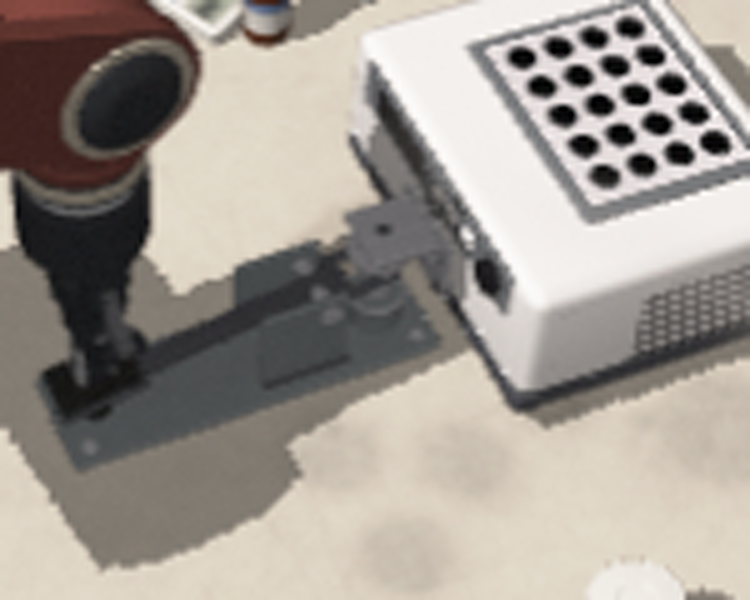

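View pics/wrist11.png

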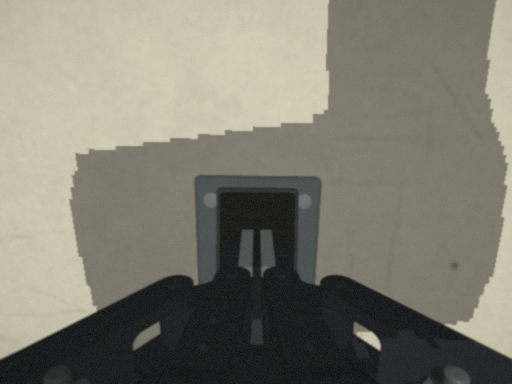

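{"name": "apply_moves", "arguments": {
  "deltas": [
    [0.001,0,0.005,0,-1],
    [0.001,0,0.005,0,-1],
    [0,0,0.005,0,-1],
    [0,0,0.005,0,-1],
    [0,0,0.005,0,-1],
    [0,0,0.003,0,-1],
    [0,0,0.003,0,-1],
    [0,0,0.003,0,-1]
  ]
}}

```text
t: 21.45
tool_pos: [0.4706, 0.1304, 0.0093]
tool_rot: [-0.015, -3.112, 0.021]
contact_force: [-13.4, -2.7, 24.5]
opening: 0.0006
```

```bash
python3 m2.py 12
```

```text
[[-0.9995  0.0096 -0.0297  0.4706]
 [ 0.01    0.9999 -0.0134  0.1304]
 [ 0.0296 -0.0137 -0.9995  0.0093]
 [ 0.      0.      0.      1.    ]] 179.42534924671315 [-13.4291  -2.6612  24.5081] 21.45
scene top plane [-0.001   0.0082  0.1309] 1475 rect ((0.7784684300422668, 0.11889530718326569), (0.2177107334136963, 0.17652401328086853), 89.94277954101562)
base ((0.5563219785690308, 0.10912057012319565), (0.11133991181850433, 0.24479734897613525), 71.07991790771484) 0.00869249173128861
shelf z [0.6495 0.1229 0.085 ]
side top plane [-0.0114  0.0038  0.1299] 2065 rect ((0.7849526405334473, 0.11981610953807831), (0.22003056108951569, 0.18941430747509003), 89.73487854003906)
base ((0.5184143781661987, 0.12327788770198822), (0.12035143375396729, 0.32483381032943726), 81.93444061279297) 0.0070273368282887105
shelf z [0.653  0.1184 0.0824]
pedal z [0.4556 0.1258 0.1146] 6499
rear end x 0.44311259799943803 [0.096  0.1664]
```

View pics/scene12.png

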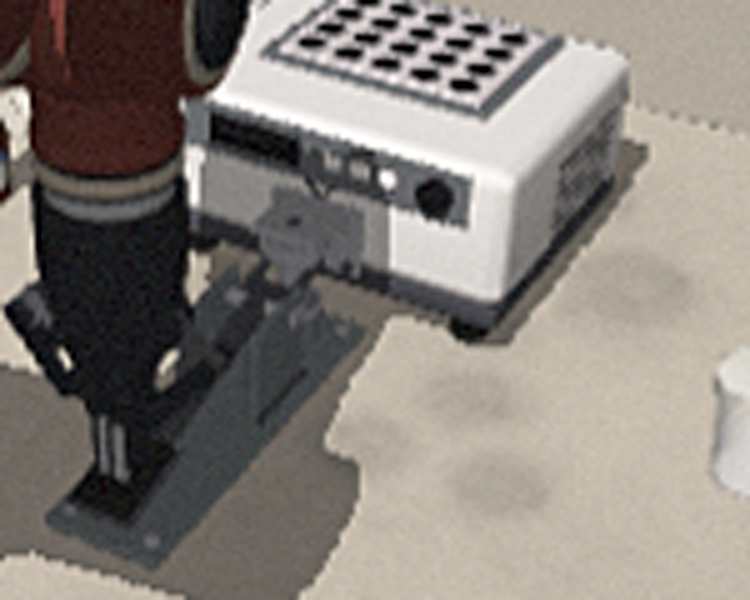

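{"name": "apply_moves", "arguments": {
  "deltas": [
    [0,0,-0.008,0,-1],
    [0,0,-0.008,0,-1],
    [0,0,-0.008,0,-1],
    [0,0,-0.008,0,-1],
    [0,0,-0.008,0,-1],
    [0,0,-0.01,0,-1],
    [0,0,-0.015,0,-1],
    [0,0,-0.015,0,-1]
  ]
}}

```text
t: 22.6
tool_pos: [0.4719, 0.1309, 0.094]
tool_rot: [-0.015, -3.105, 0.025]
contact_force: [0.1, -0.2, -0.5]
opening: 0.0001
```

{"name": "apply_moves", "arguments": {
  "deltas": [
    [-0.002,0,-0.015,0,-1],
    [-0.003,0,-0.015,0,-1],
    [-0.003,0,-0.01,0,-1],
    [0,0,0,0,-1],
    [0,0,0,0,-1],
    [0,0,0,0,-1],
    [0,0,0,0,-1],
    [0,0,0,0,-1]
  ]
}}

```text
t: 23.6
tool_pos: [0.4813, 0.1315, 0.1359]
tool_rot: [-0.014, -3.104, 0.025]
contact_force: [-0.7, 0.6, -0.3]
opening: 0.0
```

```bash
python3 m2.py 13; python3 look2.py 13|grep -E 'pedal|foot'; python3 look.py wrist13.png|grep -E 'pedal|stud|^\['
```

```text
[[-0.9992  0.009  -0.0379  0.4813]
 [ 0.0096  0.9998 -0.016   0.1315]
 [ 0.0378 -0.0164 -0.9992  0.1359]
 [ 0.      0.      0.      1.    ]] 179.45122531993232 [-0.7393  0.62   -0.2527] 23.6
scene top plane [0.0421 0.005  0.1261] 1529 rect ((0.7750084400177002, 0.11805227398872375), (0.22038200497627258, 0.1725403517484665), 88.40424346923828)
base ((0.5602918863296509, 0.1432919204235077), (0.23620949685573578, 0.1096181869506836), 0.34128642082214355) 0.00871979824602509
shelf z [0.6522 0.1261 0.0745]
side top plane [0.0314 0.0064 0.1248] 2024 rect ((0.7835538387298584, 0.11972848325967789), (0.21948999166488647, 0.18653228878974915), 89.88170623779297)
base ((0.530245840549469, 0.12720024585723877), (0.10789836943149567, 0.30496904253959656), 80.57543182373047) 0.007224263778381923
shelf z [0.6551 0.121  0.0725]
pedal z [0.4668 0.1265 0.2391] 3746
rear end x 0.4434741468580055 [0.0963 0.1661]
scene pedal [224.4 200.8] [332.6872 390.4846] 0.77 [0.4755 0.1291 0.11  ] [0.4709 0.126  0.1143]
scene pedal [261.8 183.3] [464.4934 328.8106] 0.21 [0.5897 0.0817 0.11  ] [0.6379 0.106  0.0719]
scene front_foot_left [237.3 180.5] [378.1498 318.9427] 0.89 [0.7045 0.2285 0.    ] [0.6988 0.2251 0.0047]
scene front_foot_right [292.8 202.5] [573.7445 396.4758] 0.89 [0.6855 0.0244 0.    ] [0.6836 0.0237 0.0016]
side pedal [227.8 199.8] [274.185  386.9604] 0.91 [0.4722 0.1248 0.11  ] [0.4727 0.1265 0.1078]
side pedal [252.5 139.9] [361.2335 175.859 ] 0.66 [0.6337 0.316  0.11  ] [0.6724 0.4045 0.0156]
side front_foot_left [289.1 173.7] [490.2203 294.978 ] 0.97 [0.7235 0.2276 0.    ] [0.6875 0.1649 0.0804]
side front_foot_right [313.  221.3] [574.4493 462.7313] 0.55 [0.7029 0.0263 0.    ] [0.6903 0.0083 0.0294]
[0.4816 0.1315 0.1363] 179.4502215290871
pedal [253.4 210.7] 0.8 [0.4802 0.1292 0.11  ] [0.4803 0.1292 0.1096]
```

View pics/side13.png

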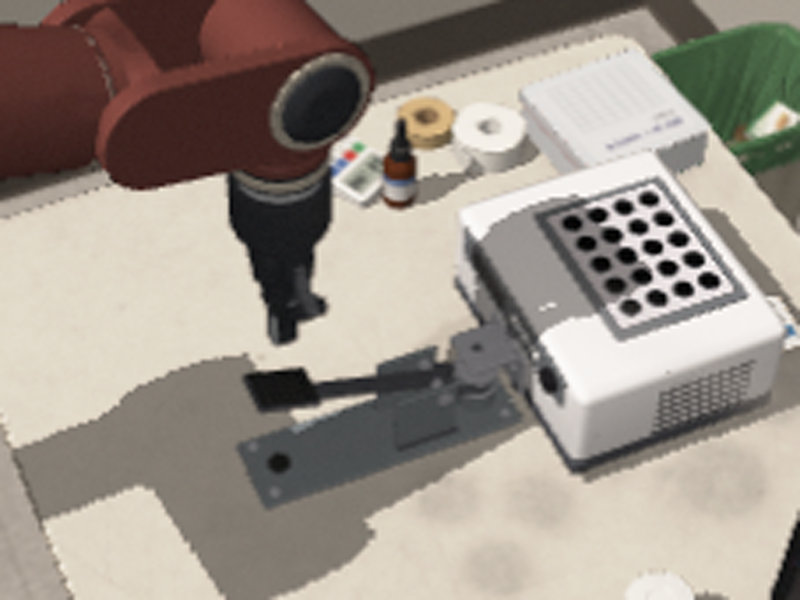

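View pics/scene13.png

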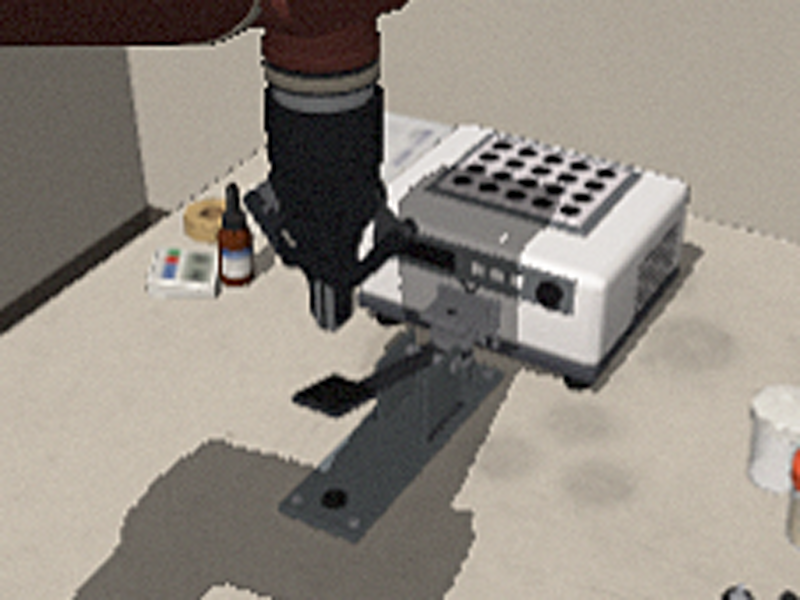

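{"name": "apply_moves", "arguments": {
  "deltas": [
    [0,0,0.01,0,-1],
    [0,0,0.012,0,-1],
    [0.001,0,0.012,0,-1],
    [0.001,0,0.012,0,-1],
    [0.001,0,0.012,0,-1],
    [0.001,0,0.012,0,-1],
    [0.001,0,0.012,0,-1],
    [0,0,0.01,0,-1]
  ]
}}

```text
t: 26.0
tool_pos: [0.4715, 0.1305, 0.04]
tool_rot: [-0.014, -3.101, 0.024]
contact_force: [-8.9, -0.5, 17.1]
opening: -0.0002
```

{"name": "apply_moves", "arguments": {
  "deltas": [
    [0.001,0,0.01,0,-1],
    [0.001,0,0.008,0,-1],
    [0.001,0,0.008,0,-1],
    [0.001,0,0.006,0,-1],
    [0.001,0,0.005,0,-1],
    [0.001,0,0.004,0,-1],
    [0.001,0,0.003,0,-1],
    [0.001,0,0.003,0,-1]
  ]
}}

```text
t: 27.0
tool_pos: [0.4726, 0.1305, 0.01]
tool_rot: [-0.012, -3.115, 0.026]
contact_force: [-9.1, -1.0, 21.7]
opening: -0.0001
```

```bash
python3 m2.py 14
```

```text
[[-0.9996  0.0075 -0.0266  0.4726]
 [ 0.008   0.9998 -0.0168  0.1305]
 [ 0.0265 -0.017  -0.9995  0.01  ]
 [ 0.      0.      0.      1.    ]] 179.54294113816152 [-9.0953 -0.9583 21.6869] 27.0
scene top plane [-0.0011  0.0077  0.1308] 1468 rect ((0.778873860836029, 0.11934500932693481), (0.2180633246898651, 0.1773196905851364), 89.9384994506836)
base ((0.542748749256134, 0.11890902370214462), (0.08685626834630966, 0.275190532207489), 77.98734283447266) 0.008766386727180886
shelf z [0.6491 0.123  0.0848]
side top plane [-0.0106  0.0043  0.13  ] 2045 rect ((0.7850418090820312, 0.1196291372179985), (0.2194477617740631, 0.18850381672382355), 89.65840911865234)
base ((0.5218944549560547, 0.13406622409820557), (0.1253548562526703, 0.3186105787754059), 87.18568420410156) 0.0070776629276327885
shelf z [0.6541 0.1188 0.0823]
pedal z [0.4572 0.1262 0.1156] 6853
rear end x 0.4431047336199264 [0.0959 0.1663]
```

View pics/side14.png

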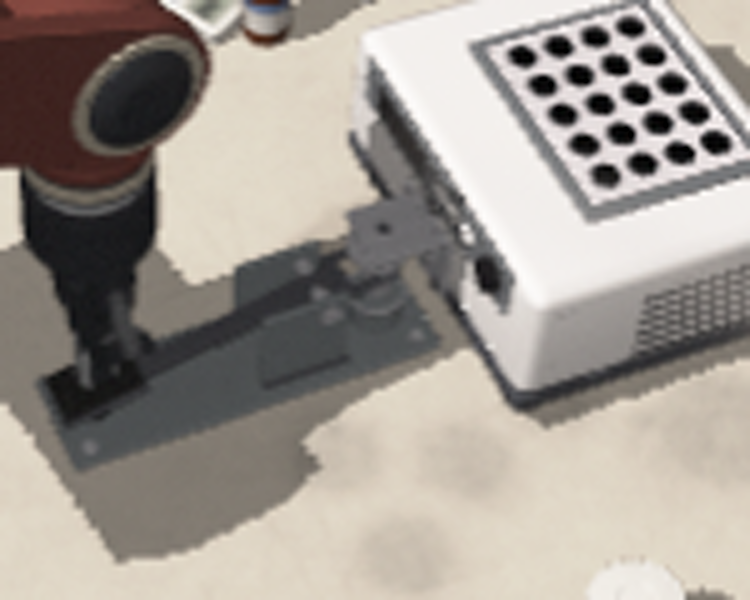

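View pics/wrist14.png

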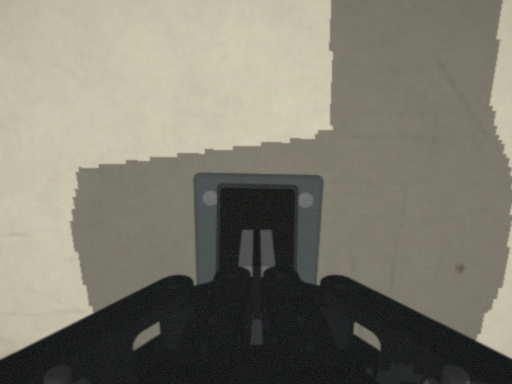

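{"name": "apply_moves", "arguments": {
  "deltas": [
    [0.001,0,0.005,0,-1],
    [0.001,0,0.005,0,-1],
    [0.001,0,0.005,0,-1],
    [0.001,0,0.005,0,-1],
    [0,0,0.005,0,-1],
    [0,0,0.005,0,-1],
    [0,0,0.005,0,-1],
    [0,0,0.005,0,-1]
  ]
}}

```text
t: 28.15
tool_pos: [0.4724, 0.1303, 0.0088]
tool_rot: [-0.007, -3.097, 0.038]
contact_force: [-19.5, -2.6, 38.6]
opening: -0.0
```

```bash
python3 m2.py 15
python3 - <<'E'
from h import *
p=snap('wrist'); P=cloud(p)
for v in range(180,230,6): print(v,np.round([np.median(P[v-1:v+2,c-4:c+5].reshape(-1,3),0) for c in (235,278)],4).tolist())
o=ctrl.get_obs(); print(o['t'],o['tool_pos'],o['contact_force'],abs(o['dq']).max())
E
```

```text
[[-0.999   0.0039 -0.0444  0.4724]
 [ 0.005   0.9997 -0.0245  0.1303]
 [ 0.0443 -0.0247 -0.9987  0.0088]
 [ 0.      0.      0.      1.    ]] 179.71466420478004 [-19.5094  -2.6481  38.5842] 28.15
scene top plane [-0.0006  0.0059  0.131 ] 1462 rect ((0.7788180112838745, 0.11957725882530212), (0.21932299435138702, 0.17655222117900848), 89.72067260742188)
base ((0.5608782768249512, 0.12067447602748871), (0.07288040965795517, 0.2394155114889145), 84.15296173095703) 0.008665984899801749
shelf z [0.6488 0.1233 0.0853]
side top plane [-0.0107  0.0016  0.1302] 2003 rect ((0.7849572896957397, 0.11990902572870255), (0.22015097737312317, 0.1886649876832962), 89.70991516113281)
base ((0.5236338973045349, 0.12182945013046265), (0.11695829778909683, 0.31599926948547363), 83.57539367675781) 0.0070123551947671725
shelf z [0.6539 0.1184 0.0829]
pedal z [0.4548 0.1273 0.0314] 2399
rear end x 0.4431322044646166 [0.0959 0.1663]
180 [[0.4459, 0.1187, 0.0075], [0.4458, 0.142, 0.0075]]
186 [[0.4451, 0.1203, 0.0258], [0.4453, 0.1413, 0.0247]]
192 [[0.4474, 0.1205, 0.0291], [0.4472, 0.1411, 0.0294]]
198 [[0.4498, 0.1207, 0.031], [0.4499, 0.1411, 0.0305]]
204 [[0.4528, 0.1205, 0.0308], [0.4527, 0.1411, 0.031]]
210 [[0.4555, 0.1205, 0.0314], [0.4555, 0.1411, 0.0312]]
216 [[0.4581, 0.1207, 0.0329], [0.458, 0.1411, 0.0329]]
222 [[0.4611, 0.1206, 0.0328], [0.4611, 0.1411, 0.0325]]
228 [[0.464, 0.1206, 0.0333], [0.4639, 0.1411, 0.033]]
28.35 [0.47244368 0.13027604 0.00877381] [-20.29146532  -2.27771534  37.72499841] 0.0006628207049644781
```

{"name": "apply_moves", "arguments": {
  "deltas": [
    [0.001,0,0,0,-1],
    [0.001,0,0.001,0,-1],
    [0.001,0,0.002,0,-1],
    [0.001,0,0.002,0,-1],
    [0.001,0,0.002,0,-1],
    [0.001,0,0.002,0,-1],
    [0,0,0.002,0,-1],
    [0,0,0.002,0,-1]
  ]
}}

```text
t: 29.35
tool_pos: [0.4721, 0.1301, 0.0113]
tool_rot: [-0.005, -3.103, 0.042]
contact_force: [-7.3, -1.2, 14.0]
opening: 0.0002
```

```bash
python3 m2.py 16
python3 - <<'E'
from h import *
p=snap('wrist'); P=cloud(p)
for v in range(192,230,12): print(v,np.round([np.median(P[v-1:v+2,c-4:c+5].reshape(-1,3),0) for c in (235,278)],4).tolist())
o=ctrl.get_obs(); print(o['t'],o['tool_pos'],o['contact_force'],abs(o['dq']).max())
E
```

```text
[[-0.9992  0.0024 -0.0387  0.4721]
 [ 0.0035  0.9996 -0.0273  0.1301]
 [ 0.0386 -0.0274 -0.9989  0.0113]
 [ 0.      0.      0.      1.    ]] 179.8020363990461 [-7.3448 -1.1971 14.0161] 29.35
scene top plane [0.0003 0.0048 0.1306] 1472 rect ((0.7788214683532715, 0.11915832757949829), (0.17755046486854553, 0.21692213416099548), 0.09485317021608353)
base ((0.5569538474082947, 0.11490855365991592), (0.10025779902935028, 0.24768364429473877), 73.14271545410156) 0.008660817546399524
shelf z [0.6493 0.1233 0.0847]
side top plane [-0.0095  0.0033  0.1297] 2063 rect ((0.7844105958938599, 0.11899887770414352), (0.2206929624080658, 0.18676583468914032), 88.94576263427734)
base ((0.5244806408882141, 0.1305014044046402), (0.31041771173477173, 0.12210915237665176), 0.09730555862188339) 0.007177674656734245
shelf z [0.6537 0.1187 0.0823]
pedal z [0.4567 0.1262 0.108 ] 3710
rear end x 0.443158709245399 [0.0959 0.1664]
192 [[0.4467, 0.1205, 0.0318], [0.4467, 0.141, 0.0316]]
204 [[0.4524, 0.1205, 0.033], [0.4521, 0.141, 0.0334]]
216 [[0.4576, 0.1206, 0.0353], [0.4577, 0.141, 0.0349]]
228 [[0.4636, 0.1205, 0.0355], [0.4636, 0.141, 0.0354]]
29.55 [0.47208784 0.13011406 0.01127708] [-6.98397657 -1.49764519 13.37791628] 0.002059971535285246
```

{"name": "apply_moves", "arguments": {
  "deltas": [
    [0.001,0,0.004,0,-1],
    [0.001,0,0.004,0,-1],
    [0.001,0,0.004,0,-1],
    [0,0,0.004,0,-1],
    [0,0,0.0035,0,-1],
    [0,0,0.0035,0,-1],
    [0,0,0.0035,0,-1],
    [0,0,0.0035,0,-1]
  ]
}}

```text
t: 30.55
tool_pos: [0.4721, 0.13, 0.0097]
tool_rot: [-0.002, -3.091, 0.05]
contact_force: [-14.2, -2.0, 26.6]
opening: -0.0002
```

```bash
python3 m2.py 17
python3 - <<'E'
from h import *
p=snap('wrist'); P=cloud(p)
for v in range(192,230,12): print(v,np.round([np.median(P[v-1:v+2,c-4:c+5].reshape(-1,3),0) for c in (235,278)],4).tolist())
o=ctrl.get_obs(); print(o['t'],o['tool_pos'],o['contact_force'],abs(o['dq']).max())
E
```

```text
[[-0.9987  0.0002 -0.0504  0.4721]
 [ 0.0018  0.9995 -0.0326  0.13  ]
 [ 0.0503 -0.0326 -0.9982  0.0097]
 [ 0.      0.      0.      1.    ]] 179.8961340815231 [-14.1958  -1.9703  26.6061] 30.55
scene top plane [0.0015 0.0017 0.1308] 1480 rect ((0.7782590985298157, 0.11930296570062637), (0.21899494528770447, 0.17577528953552246), 89.8464126586914)
base ((0.5620061159133911, 0.12548941373825073), (0.07222932577133179, 0.23834086954593658), 87.10281372070312) 0.00868588339461912
shelf z [0.6502 0.1233 0.085 ]
side top plane [-0.013   0.004   0.1297] 2058 rect ((0.7846986055374146, 0.11985103785991669), (0.2197769433259964, 0.18874134123325348), 89.85697937011719)
base ((0.5207713842391968, 0.12445344775915146), (0.10953767597675323, 0.31941303610801697), 88.6229476928711) 0.0071848928211395435
shelf z [0.6538 0.12   0.0821]
pedal z [0.4527 0.128  0.0317] 2004
rear end x 0.44311391138634576 [0.0959 0.1663]
192 [[0.447, 0.1204, 0.0303], [0.447, 0.1409, 0.03]]
204 [[0.4526, 0.1205, 0.0317], [0.4523, 0.141, 0.0319]]
216 [[0.4579, 0.1205, 0.0337], [0.4578, 0.141, 0.0337]]
228 [[0.4639, 0.1204, 0.0341], [0.4639, 0.1411, 0.0338]]
30.75 [0.47208565 0.129992   0.00968845] [-13.3611954   -1.70646815  27.85302162] 0.0025585203132189862
```

View pics/scene17.png

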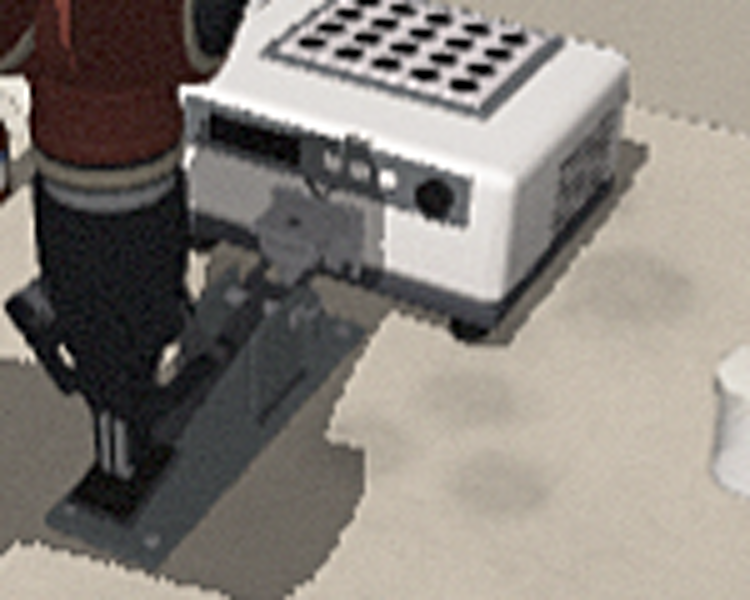

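View pics/side17.png

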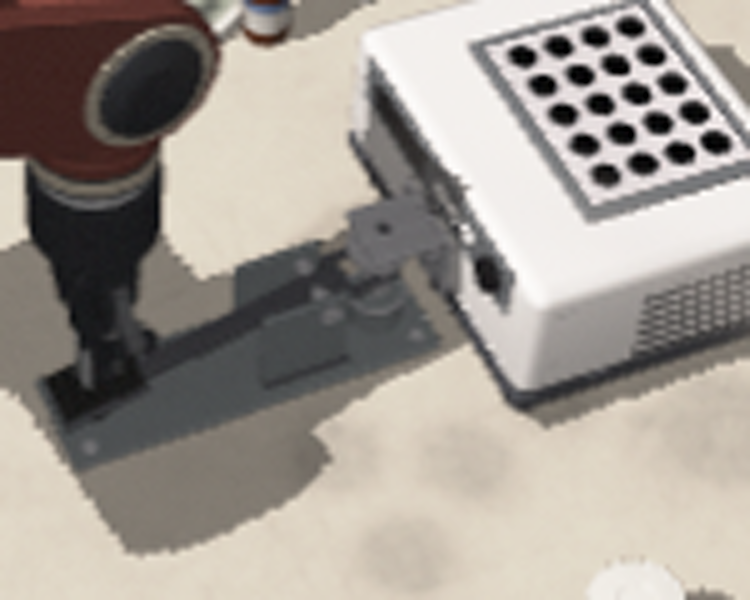

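```bash
python3 -c "
from station import ctrl
o=ctrl.get_obs(); print(o['t'],o['tool_pos'],o['contact_force']); print(ctrl.finish_job())"
```

```text
30.75 [0.47208565 0.129992   0.00968845] [-13.3611954   -1.70646815  27.85302162]
the job is handed in; nothing more can be done
None
```

I handed the job in at 30.75 s, with the arm still pushing the handle down and the heater's front raised on the jack.

**What I did**
- I gripped the jack by its cheeks, carried it and set it flat under the lift bracket. The wrist camera put the saddle within about 1.5 mm of the stud mark on the bracket.
- I pumped the handle for a trial lift. The heater tilted about 0.043 rad, which puts both front feet roughly 7 mm off the table.
- I let the handle come right up. The pedal was back at 110 mm and the heater's top was back at its original slope. I then pushed the handle down again.

**Last checks**
- **Handle:** pushing harder (38 N) moved the pedal only about 1 mm further, so the handle is on its stop or within 1 mm of it. The force at the end was a steady 28 N down, against the 10 to 16 N needed.
- **Heater:** it is tilted about 0.041 to 0.044 rad, and the bracket shelf is up by about 10 mm. I estimated foot clearance from this tilt; I did not see it directly in the images.
- **Jack and heater position:** the jack's rear end is within 0.5 mm of where I set it down. The heater's outline showed no shift beyond what the tilt explains.
- **Other items:** I moved the arm clear of them and did not touch any, but I did not re-measure each one.

**Disagreements**
- The closed fingertips met the pedal about 30 mm higher than the reported tool position implied. I judged the stroke from the camera depth, the force and the heater's tilt instead.
- My push also carried about 13 N horizontally towards the heater; the jack did not slide.

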